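Lock the depth stop of a watch-case press with its jam nut

ROBOT

A 6-joint arm with a two-finger parallel gripper is mounted at the origin on the work surface. World frame = base frame: x ahead of the robot, y to its left, z up, the work surface at z = 0. Lengths are in m, angles in rad, forces in N, time in s.
With the tool pointing down it reaches from about 0.275 to 0.825 m from the base axis. Payload 5.2 kg.
Tool frame: the origin (TCP) lies on the centre line of the jaws, within the pads' length; the fingertips stand 11 mm ahead of it and the grasp point (between the pads) lies 8 mm behind it; z points along the fingers, x is the direction in which the jaws open and shut, and the axes are right-handed (so a half turn about z gives the same grasp; the last joint's range is limited). The gripper opens to 93 mm and grips with 3 to 60 N. Pads are 15 mm wide; open, the fingers measure 128 mm over their backs; the gripper's body (75 mm by 188 mm) begins 65 mm behind the grasp point.
Start: joints at [-1.454, 0.259, 1.535, -0, 1.348, -0.203], TCP at [0.173, -0.522, 0.23] pointing down, gripper open.
Joint ranges: [-3.14, 3.14], [-0.91, 2.08], [0.19, 2.58], [-1.22, 4.36], [0.22, 2.71], [-3.12, 3.12]. Speed limits (rad/s): [2.57, 2.57, 3.14, 3.14, 3.14, 3.14].

INTERFACE

Orientations are given as a 3x3 rotation matrix whose columns are the frame's x, y, z axes.
In Python, from rig import env gives the robot as it stands.
- The arm moves only by the tool step_arm, never from a script. Its argument "targets" is a list of rows, each a list of 3 entries, a list of its own where there are three numbers: the shift along the world's x, y, z in mm, then the turn, a rotation vector about the world's x, y, z in rad, then the finger opening in mm, from 0 to 93. In form: [[[x, y, z], [wx, wy, wz], fingers], ...]. A call has exactly 10 rows; each row shifts and turns the pose as measured when the row begins; what a row does not reach is not made up. A row lasts 1/8 s, in which the tool goes at most 62.5 mm and 10.7 degrees, less where a joint would pass 70% of its speed; a pose out of reach is approached as far as the arm can. A call with a gripper value outside its range is refused whole. The fingers move at their own pace and stop on an object; the grip force is fixed at half the most. Time passes only in rows, so rows that do not move let the fingers close, or fill a call up. It gives the time, the measured TCP pose, the force and the opening at its end, in the units of the state.
- env.state(): the state, without advancing time (a new reading comes with each control period).
- env.grab_frame(name): name is "scene" or "top" or "wrist"; returns a dict with "image" (400x640x3 uint8, red, green, blue), "mtx" (3x3 intrinsics, pixels), "R" (3x3) and "t" (3): a world point X has camera coordinates R X + t. Camera axes: x right, y down, z forward; pixel columns grow to the right and rows downward; lengths in m; the calibration is good to about 2 mm. A picture is of the moment at which its call begins. There is no depth.
- env.close_job(): hands the job in, once; it reports no verdict.
Trained networks look in the newest picture that a camera, given by its name, has taken for a name from the list of things; names that differ only in an ending like _2 or _b are one class to them, and where a whole thing is asked for, a point or a joint stands for the part that bears it (a point fixed in the world has none). Each returns a list of dicts, best first, with "score" (0 to 1); they miss things now and then, are a little off and sometimes report something else, mostly with a low value. They report only what shows in the picture. A call takes as long as a camera call.
- env.cut_out(thing, camera): "region" (400x640 bool, what is visible of it).
- env.landmark_of(thing, camera): "position" ([x, y, z] in m, in the coordinates of the camera as it stood for that picture, good to about 4 mm: a listed point, or the origin of a listed thing).
The state is a dict: "time_s": time; "qpos": joint angles; "qd": joint speeds; "joint_torque": joint torques, N m; "eef_pos": TCP position; "eef_rot": TCP orientation; "contact_force": force on the tool from outside, world axes, zero at the start; "wrist_torque": the same for the moment, N m; "width": finger opening in m.
Only numpy, scipy, OpenCV 4.12 (cv2) and the standard library are available. Lean on these libraries where they do the work, as an engineer would, in place of code of your own. Each camera call takes 0.05 s, during which the arm holds its last target.

TASK

Lock the depth stop of the watch-case press. Slide the large spanner onto the steel stop nut, its handle lying beside the hold-down screw so that the screw holds it back, and with the stop nut held this way swing the brass jam nut's bar clockwise (seen from above) until the jam nut is firmly tight against the stop nut: about 10 N of push on the red ball, not forced, and the stop nut must keep its setting. Then draw the spanner off and lay it flat on the green mat again, leaving the other things on the bench alone.

Things in the scene. Friction and masses are not known exactly. Their poses are not given: they have to be found in the camera images.
- press: Grey cast lever press, fixed. Origin on the upright stop stud's axis at bench height; z up, x towards the 140 mm high clevis (x 158-202 mm); its lever is folded back beyond. Base plate x -90 to 220, y -135 to 135 mm; its flat top, the deck, is 20 mm above the bench. White die at x 115 mm, 50 mm high. Stud 19 mm thick, top 84 mm above the bench.
- stop_nut: Lower nut on the stud, steel hexagon, 30 mm across flats, 16 mm high. Origin: centre of its underside, 2 mm above the deck; z up. At the start two corners point along the press's y (within 0.05 rad). It carries the stop setting: up to 0.35 rad (20 degrees) of turn is allowed, play included. Unheld it slips round at 0.3 Nm and the jam nut drags it along.
- stop_nut_corner (a point): The corner of the stop nut that points to the press's +y: 17.3 mm from the axis, 8 mm above the nut's underside. It shows whether the nut has turned.
- jam_nut: Upper nut, brass hexagon, 30 mm across flats, 12 mm high; origin: centre of its underside, 40 mm above the bench; z up. Turns freely (0.05 Nm) until it meets the spring washer, 0.6 to 1.2 rad clockwise from its start, which only feel can tell. Then the torque climbs: 10 N on the ball takes 0.25 to 0.45 rad more, while washer, nuts and spanner give and the spanner bears on the screw.
- bar_ball (a point): Centre of the red ball, 20 mm across, on the end of the jam nut's 8 mm steel bar, which turns with the nut: 80 mm from the stud's axis, 69 mm above the bench; the bar climbs to it at 19 degrees. From above, it starts -0.7 to -2.1 rad from the press's x and ends between -2.0 and -3.1. Push square to the bar: 10 N is right, under 7 too little, over 15 too much.
- brace_bolt (a point): Hold-down cap screw beside the stop nut, head 18 mm across and 12 mm high; this point: centre of its underside, on the deck, at x 21.5, y 85 mm of the press. With the spanner home and its handle along the press's +y, the handle's side is 1.5 mm from the head; tightening swings it against the head.
- spanner: Large steel open-ended spanner, flat, 12 mm thick, about 0.36 kg. Origin at the underside of the handle, the place to grip; x points to the jaw, which opens to +x; z up. Handle 22 mm wide, x -96 to 98 mm; head 55 mm wide. On the stop nut it lies on the deck, x along the press's -y; it slides on level along x, with 1.2 mm clearance (0.07 rad of play each way).
- spanner_jaw (a point): Centre of the large spanner's jaw, at its underside, 130 mm along x from its origin. Jaw 31.2 mm wide, throat 18 mm behind this point, prong tips 13.5 mm in front of it. Fully home it is within 1.5 mm of the stud's axis.
- tool_mat: Green bench mat, fixed, 270 x 210 x 3 mm; origin at the centre of its underside, x along its long side. The spanners lie on it along its x, 90 mm apart. The large one goes back anywhere on it with mid-handle (its origin) within 100 mm along and 90 mm across of the mat's centre.
- small_spanner: Small steel spanner, 13 mm jaw, 183 mm long, 7 mm thick, lying on the mat beside the large one. Not needed; leave it.
- movement_holder: White round watch-movement holder, 50 mm in diameter, 33 mm high, with a movement on top. Leave it.
- case_ring: Steel watch-case ring, 48 mm in diameter, 12 mm high. Leave it.
- loupe: Black loupe, 46 mm in diameter, 30 mm high. Leave it.
- tweezers: Steel tweezers, 130 mm long. Leave them.
- nylon_die: White spare nylon die, 36 mm in diameter, 30 mm high. Leave it.
- dust_cover: Clear dust cover, 68 mm in diameter, 47 mm high with its black knob. Leave it.
- washer_top (a point): Top face of the dark spring washer, 29 mm across and 1.8 mm thick, on the stop nut under the jam nut; 39.8 mm above the bench. Tightening flattens it by 3 micrometres per N of push on the ball, far below the reading noise: judge by the push.
- jam_face: Centre of the jam nut's clamping face, on the stud's axis, as the thread carries it down: 0.4 mm per rad clockwise. It starts 0.2 to 0.5 mm above the washer and meets it 17.8 mm above the stop nut's origin. Far below the reading noise.

How it is judged:
By the outcome, as a careful person would: the job done as asked, in the order asked, and still so for the second after the job is handed in, with the robot touching nothing.
It also fails if it takes over 72 s, if anything falls off the work surface, if the arm or the gripper's body presses on something with over 40 N, if the wrist force passes 120 N, or if a joint passes its speed limit or range.

## Working session

There is one attempt and no reset: what is moved stays moved. The work goes in short steps, Python scripts to look and compute and a tool call to move; the robot and the scene stay as the last step left them, time stands still between calls to the robot, and variables do not carry over. Pictures are saved under pics/ and viewed, and the job is handed in when it is done.

Besides the shell and the picture viewer there is one more tool, called after "Emit:" by a JSON object that holds its "api" and its "payload". step_arm: Moves the arm, as the interface text tells. Its arguments: {"type":"object","properties":{"targets":{"type":"array"}},"required":["targets"]}

```bash
ls; mkdir -p pics; cat > h.py <<'E'
import numpy as np, cv2
from rig import env
def snap(cam,name):
    f=env.grab_frame(cam); cv2.imwrite(f'pics/{name}.png',cv2.cvtColor(f['image'],cv2.COLOR_RGB2BGR)); return f
def w(f,p): return f['R'].T@(np.array(p)-f['t'])
def find(f,cam,things):
    for t in things:
        r=env.landmark_of(t,cam)
        print(cam,t,[(round(d['score'],2),np.round(w(f,d['position'])*1000,1).tolist()) for d in r[:3]])
def ray(f,u,v,z):
    d=f['R'].T@np.linalg.inv(f['mtx'])@np.array([u,v,1.]); c=-f['R'].T@f['t']
    return c+d*(z-c[2])/d[2]
def px(f,X):
    c=f['mtx']@(f['R']@np.array(X)+f['t']); return c[:2]/c[2]
def st():
    s=env.state(); print('t',round(s['time_s'],2),'pos',np.round(np.array(s['eef_pos'])*1000,1),'R',np.round(s['eef_rot'],3).tolist(),'F',np.round(s['contact_force'],1),'M',np.round(s['wrist_torque'],2),'w',round(s['width']*1000,1),'q',np.round(s['qpos'],2)); return s
E
python3 - <<'E'
from h import *
st()
T=['press','stop_nut','stop_nut_corner','jam_nut','bar_ball','brace_bolt','spanner','spanner_jaw','tool_mat','small_spanner']
for c in ['top','scene','wrist']:
    f=snap(c,c+'0'); find(f,c,T)
E
```

```text
pics
t 0.0 pos [ 172.9 -521.6  228.8] R [[0.314, -0.949, -0.0], [-0.949, -0.314, 0.002], [-0.002, -0.0, -1.0]] F [ 0.5  0.2 -0.5] M [ 0.03 -0.05 -0.02] w 92.6 q [-1.45  0.26  1.54 -0.    1.35 -0.2 ]
top press [(0.56, [516.5, -82.4, 1.9]), (0.21, [513.3, -76.5, 25.4])]
top stop_nut []
top stop_nut_corner [(0.77, [521.8, -60.4, 30.4])]
top jam_nut [(0.62, [488.2, 363.2, 4.0]), (0.55, [516.1, -77.8, 41.6]), (0.41, [469.4, 279.0, 5.2])]
top bar_ball [(0.51, [513.7, -156.4, 70.0]), (0.43, [381.3, -371.7, -0.9])]
top brace_bolt [(0.96, [555.8, 5.0, 23.5])]
top spanner [(0.73, [492.7, 362.0, 2.4]), (0.54, [553.0, 3.5, 24.0])]
top spanner_jaw [(0.96, [622.7, 349.3, 2.6]), (0.42, [550.1, 6.3, 23.0]), (0.21, [513.7, -155.1, 71.4])]
top tool_mat [(0.8, [495.8, 316.9, 2.2]), (0.47, [469.0, 277.8, 3.3]), (0.17, [553.2, 3.9, 21.7])]
top small_spanner [(0.74, [470.3, 278.2, 3.3])]
scene press [(0.65, [515.1, -79.7, 2.8])]
scene stop_nut [(0.43, [520.3, -75.8, 19.8])]
scene stop_nut_corner [(0.56, [521.7, -62.8, 30.4]), (0.44, [554.5, 3.4, 20.1])]
scene jam_nut [(0.51, [516.7, -75.6, 45.8])]
scene bar_ball [(0.64, [515.4, -154.4, 68.9]), (0.18, [512.4, -76.6, 4.9])]
scene brace_bolt [(0.75, [558.2, 2.8, 18.5]), (0.21, [515.2, -155.8, 68.1]), (0.21, [304.6, 190.1, 2.6])]
scene spanner [(0.97, [492.1, 364.3, 4.1]), (0.61, [511.3, -154.9, 69.8])]
scene spanner_jaw [(0.9, [625.5, 349.1, 4.0]), (0.24, [521.3, -62.1, 30.8])]
scene tool_mat [(0.57, [497.4, 321.4, 2.1])]
scene small_spanner [(0.76, [470.5, 279.3, 7.0])]
wrist press []
wrist stop_nut []
wrist stop_nut_corner []
wrist jam_nut []
wrist bar_ball []
wrist brace_bolt []
wrist spanner []
wrist spanner_jaw []
wrist tool_mat []
wrist small_spanner []
```

View pics/top0.png

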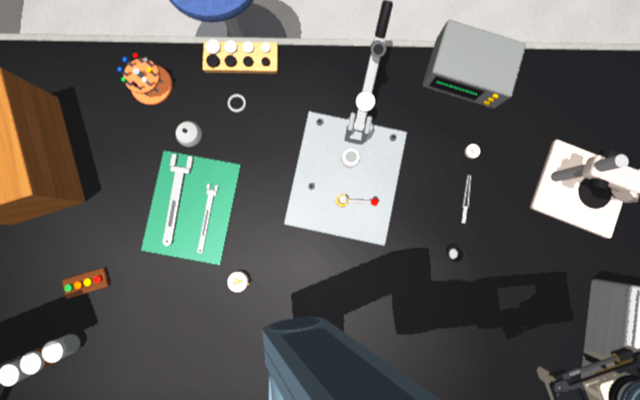

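View pics/scene0.png

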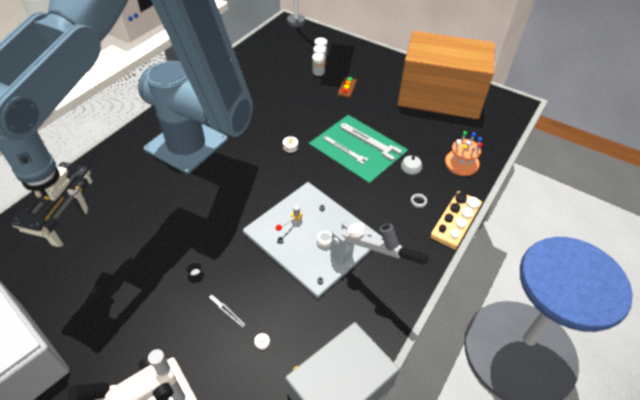

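The two views agree. The press is at about (516, -77), yawed about -0.22 rad. The spanner is at about (492, 363), pointing -0.1 rad, and the ball is at about (514, -155). I'll move above the spanner and look with the wrist camera.

Emit:
{"api": "step_arm", "payload": {"targets": [[[20,55,0],[0,0,0.17],93],[[20,55,0],[0,0,0.17],93],[[20,55,0],[0,0,0.17],93],[[20,55,0],[0,0,0.17],93],[[20,55,0],[0,0,0.17],93],[[20,55,0],[0,0,0.17],93],[[20,55,0],[0,0,0.17],93],[[20,55,0],[0,0,0.17],93],[[20,55,0],[0,0,0.17],93],[[20,55,0],[0,0,0.17],93]]}}

```text
time_s: 2.9
eef_pos: [0.3754, 0.0403, 0.2309]
eef_rot: [[0.88, 0.474, 0.011], [0.474, -0.88, -0.0], [0.009, 0.005, -1.0]]
contact_force: [1.2, 0.0, 0.0]
width: 0.0929
```

```bash
python3 - <<'E'
from h import *
st()
for c in ['top','scene','wrist']:
    f=snap(c,c+'1')
    find(f,c,['stop_nut_corner','jam_nut','bar_ball','brace_bolt','spanner','spanner_jaw','press','small_spanner'])
E
```

```text
t 2.9 pos [375.4  40.3 230.9] R [[0.88, 0.474, 0.011], [0.474, -0.88, -0.0], [0.009, 0.005, -1.0]] F [1.2 0.  0. ] M [-0.04 -0.22  0.02] w 92.9 q [-0.19 -0.07  1.9   0.    1.3  -0.69]
top stop_nut_corner [(0.75, [522.6, -65.8, 31.1]), (0.5, [511.4, -160.2, 72.8])]
top jam_nut [(0.69, [518.5, -78.4, 36.9])]
top bar_ball [(0.76, [512.4, -158.7, 70.2]), (0.41, [382.9, -373.3, -2.4]), (0.29, [621.6, 347.7, 0.8])]
top brace_bolt [(0.62, [550.9, 6.9, 20.4]), (0.44, [517.0, -75.6, 1.6])]
top spanner [(0.69, [490.6, 365.0, 6.3])]
top spanner_jaw [(0.77, [621.9, 347.3, 2.8])]
top press [(0.74, [522.9, -61.3, 28.5]), (0.57, [513.8, -79.7, 3.0])]
top small_spanner [(0.57, [468.3, 276.4, -0.3])]
scene stop_nut_corner [(0.43, [521.8, -56.1, 33.4])]
scene jam_nut [(0.6, [516.8, -75.5, 41.8]), (0.5, [491.6, 365.9, 5.5]), (0.24, [523.2, -75.4, 22.7])]
scene bar_ball [(0.64, [512.5, -153.4, 69.9])]
scene brace_bolt [(0.75, [559.2, 4.1, 17.5]), (0.39, [497.5, 322.2, 0.1])]
scene spanner [(0.56, [492.6, 364.2, 3.9])]
scene spanner_jaw [(0.76, [623.0, 350.2, 3.6]), (0.58, [470.6, 276.7, 6.3])]
scene press [(0.6, [517.0, -80.3, 3.7])]
scene small_spanner [(0.6, [469.0, 279.8, 5.8])]
wrist stop_nut_corner [(0.31, [618.7, 350.6, 6.0])]
wrist jam_nut [(0.47, [517.3, -76.5, 37.9])]
wrist bar_ball []
wrist brace_bolt [(0.34, [470.3, 277.5, 3.9])]
wrist spanner []
wrist spanner_jaw [(0.63, [620.1, 349.0, 2.8])]
wrist press [(0.55, [519.4, -77.1, 2.7])]
wrist small_spanner [(0.59, [470.6, 278.3, 6.5])]
```

View pics/wrist1.png

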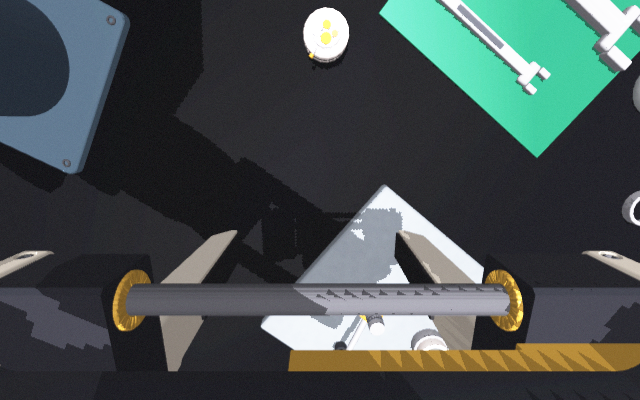

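Emit:
{"api": "step_arm", "payload": {"targets": [[[14,50,-12],[0,0,0.17],60],[[14,50,-12],[0,0,0.17],60],[[14,50,-12],[0,0,0.17],60],[[14,50,-12],[0,0,0.17],60],[[14,50,-12],[0,0,0.17],60],[[14,40,-12],[0,0,0.1],60],[[14,30,-12],[0,0,0.0],60],[[14,0,-12],[0,0,0],60],[[0,0,0],[0,0,0],60],[[0,0,0],[0,0,0],60]]}}

```text
time_s: 5.5
eef_pos: [0.4909, 0.3668, 0.1306]
eef_rot: [[0.105, 0.994, 0.008], [0.994, -0.105, 0.008], [0.009, 0.007, -1.0]]
contact_force: [-0.3, -0.4, 0.3]
width: 0.06
```

```bash
python3 - <<'E'
from h import *
st()
f=snap('wrist','wrist2')
find(f,'wrist',['spanner','spanner_jaw'])
print(px(f,[.492,.3635,.015]),px(f,[.6225,.349,.015]))
E
```

```text
t 5.5 pos [490.9 366.8 130.6] R [[0.105, 0.994, 0.008], [0.994, -0.105, 0.008], [0.009, 0.007, -1.0]] F [-0.3 -0.4  0.3] M [ 0.04 -0.14  0.01] w 60.0 q [ 0.46  0.44  1.52  0.    1.17 -1.01]
wrist spanner [(0.91, [492.4, 366.7, 3.1])]
wrist spanner_jaw []
[312.73613994 200.20758253] [312.37046683 320.03978546]
```

View pics/wrist2.png

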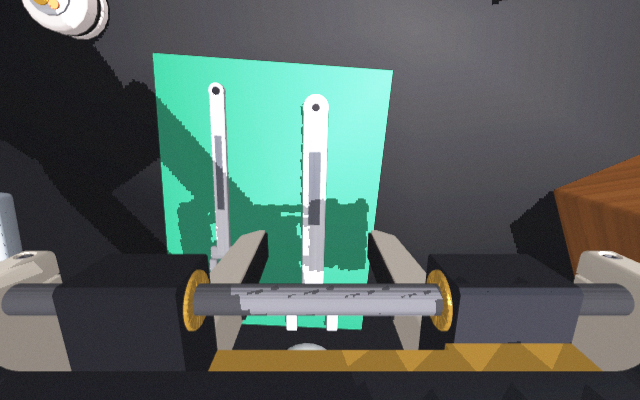

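Wrist view: the large spanner's handle is vertical in the image at u≈315, with the jaw at (312, 322). It is centred between the fingers and aligned with them. I'll descend and grip.

Emit:
{"api": "step_arm", "payload": {"targets": [[[1,-1,-35],[-0.008,0.008,0],60],[[0,0,-35],[0,0,0],60],[[0,0,-20],[0,0,0],60],[[0,0,-14],[0,0,0],60],[[0,0,-6],[0,0,0],60],[[0,0,-3],[0,0,0],60],[[0,0,0],[0,0,0],60],[[0,0,0],[0,0,0],60],[[0,0,0],[0,0,0],60],[[0,0,0],[0,0,0],60]]}}

```text
time_s: 6.9
eef_pos: [0.4957, 0.3657, 0.0232]
eef_rot: [[0.107, 0.994, 0.013], [0.994, -0.107, 0.006], [0.008, 0.012, -1.0]]
contact_force: [0.7, -0.4, -0.3]
width: 0.06
```

Emit:
{"api": "step_arm", "payload": {"targets": [[[-3,0,-4],[-0.006,0.012,0],50],[[0,0,-4],[0,0,0],40],[[0,0,0],[0,0,0],10],[[0,0,0],[0,0,0],10],[[0,0,0],[0,0,0],10],[[0,0,0],[0,0,0],10],[[0,0,0],[0,0,0],10],[[0,0,0],[0,0,0],10],[[0,0,0],[0,0,0],10],[[0,0,0],[0,0,0],10]]}}

```text
time_s: 8.15
eef_pos: [0.4922, 0.3653, 0.0144]
eef_rot: [[0.108, 0.994, -0.0], [0.994, -0.108, -0.001], [-0.001, -0.0, -1.0]]
contact_force: [-0.2, -0.7, -0.3]
width: 0.0218
```

Emit:
{"api": "step_arm", "payload": {"targets": [[[0,0,30],[0,0,0],10],[[0,0,40],[0,0,0],10],[[5,-20,40],[0,0,-0.15],10],[[6,-34,0],[0,0,-0.18],10],[[6,-34,0],[0,0,-0.18],10],[[6,-34,0],[0,0,-0.18],10],[[6,-34,0],[0,0,-0.18],10],[[6,-34,0],[0,0,-0.18],10],[[6,-34,0],[0,0,-0.18],10],[[6,-34,0],[0,0,-0.18],10]]}}

```text
time_s: 9.4
eef_pos: [0.533, 0.1023, 0.1208]
eef_rot: [[1.0, 0.015, -0.007], [0.015, -1.0, 0.011], [-0.007, -0.012, -1.0]]
contact_force: [-0.0, 0.0, -4.2]
width: 0.0216
```

Emit:
{"api": "step_arm", "payload": {"targets": [[[10,0,0],[-0.01,0,-0.12],10],[[10,0,0],[0,-0.007,-0.11],10],[[0,0,0],[0,0,0],10],[[0,0,0],[0,0,0],10],[[0,0,0],[0,0,0],10],[[0,0,0],[0,0,0],10],[[0,0,0],[0,0,0],10],[[0,0,0],[0,0,0],10],[[0,0,0],[0,0,0],10],[[0,0,0],[0,0,0],10]]}}

```text
time_s: 10.65
eef_pos: [0.5506, 0.1003, 0.1182]
eef_rot: [[0.976, -0.219, -0.005], [-0.219, -0.976, 0.003], [-0.006, -0.002, -1.0]]
contact_force: [0.1, 1.4, -4.3]
width: 0.0217
```

```bash
python3 - <<'E'
from h import *
st()
for c in ['top','scene','wrist']:
    f=snap(c,c+'3')
    find(f,c,['stop_nut','stop_nut_corner','jam_nut','brace_bolt','spanner','spanner_jaw','press'])
    for r in env.cut_out('press',c)[:1]:
        cv2.imwrite(f'pics/pr_{c}.png',(r['region']*255).astype(np.uint8))
    np.savez(f'f_{c}3.npz',**f)
E
```

```text
t 10.65 pos [550.6 100.3 118.2] R [[0.976, -0.219, -0.005], [-0.219, -0.976, 0.003], [-0.006, -0.002, -1.0]] F [ 0.1  1.4 -4.3] M [ 0.11 -0.12  0.03] w 21.7 q [-0.02  0.38  1.66  0.    1.11  0.2 ]
top stop_nut [(0.56, [516.8, -76.5, 22.3])]
top stop_nut_corner [(0.58, [520.5, -61.5, 28.6])]
top jam_nut [(0.66, [515.1, -78.0, 39.9]), (0.57, [547.7, 97.2, 106.0])]
top brace_bolt [(0.93, [552.1, 3.3, 22.6])]
top spanner [(0.68, [549.5, 99.0, 109.8])]
top spanner_jaw [(0.73, [660.0, -429.5, -0.5])]
top press [(0.77, [520.1, -78.3, 2.2])]
scene stop_nut [(0.44, [519.5, -74.7, 20.6])]
scene stop_nut_corner [(0.67, [523.2, -59.9, 31.7])]
scene jam_nut [(0.67, [518.3, -74.9, 40.7])]
scene brace_bolt [(0.74, [782.2, 208.7, -2.2]), (0.59, [559.4, 4.2, 17.5])]
scene spanner [(0.62, [548.7, 101.9, 108.6])]
scene spanner_jaw [(0.71, [518.9, -24.8, 108.5])]
scene press [(0.74, [514.0, -153.2, 70.9])]
wrist stop_nut [(0.41, [306.1, 187.3, 1.0])]
wrist stop_nut_corner []
wrist jam_nut []
wrist brace_bolt []
wrist spanner [(0.77, [548.3, 99.0, 109.6])]
wrist spanner_jaw []
wrist press [(0.94, [518.4, -77.0, 1.5])]
```

View pics/wrist3.png

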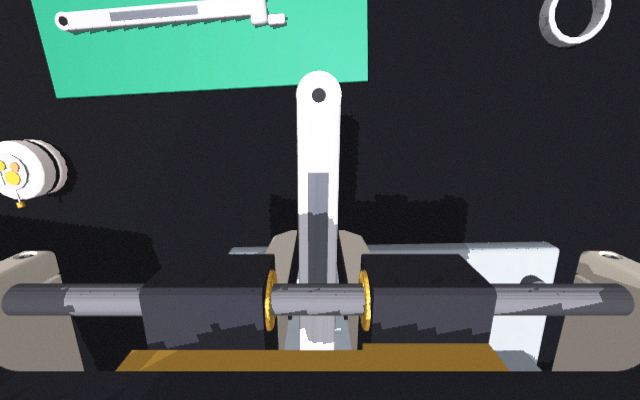

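View pics/scene3.png

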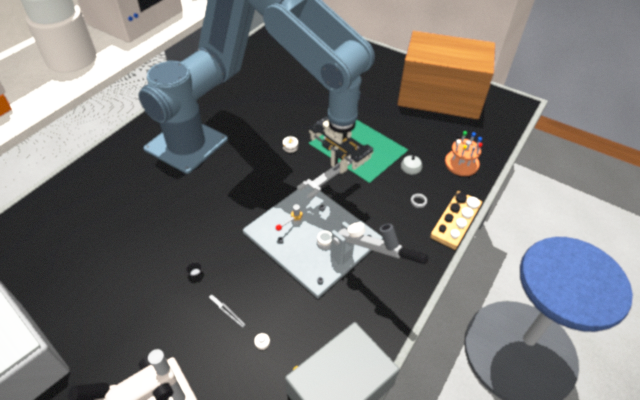

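View pics/top3.png

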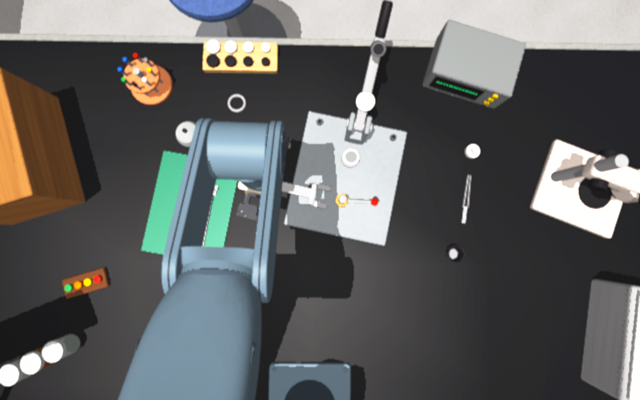

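```bash
python3 - <<'E'
from h import *
from scipy.optimize import least_squares
for c in ['top','scene']:
    f=np.load(f'f_{c}3.npz'); im=cv2.imread(f'pics/{c}0.png')
    cpos=-f['R'].T@f['t']; print(c,'cam',cpos)
    def PX(X): 
        return px(f,X)
    def corners(p,z=.02):
        x,y,a=p; R=np.array([[np.cos(a),-np.sin(a)],[np.sin(a),np.cos(a)]])
        return [np.r_[np.array([x,y])+R@np.array(q),z] for q in [(-.09,-.135),(.22,-.135),(.22,.135),(-.09,.135)]]
    g=cv2.cvtColor(im,cv2.COLOR_BGR2GRAY).astype(float)
    p0=[.5165,-.077,-.216]
    C=corners(p0)
    # edge search: along each edge, sample normals, find the max gradient
    gs=cv2.GaussianBlur(g,(0,0),0.8)
    p=np.array(p0)
    for it in range(4):
        obs=[];meta=[]
        C=corners(p)
        for e in range(4):
            for s in np.linspace(.06,.94,45):
                X=C[e]*(1-s)+C[(e+1)%4]*s
                a=PX(C[e]);b=PX(C[(e+1)%4]); t=(b-a)/np.linalg.norm(b-a); n=np.array([-t[1],t[0]])
                cen=PX(corners(p)[0]*.5+corners(p)[2]*.5)
                q=PX(X)
                if n@(q-cen)<0:n=-n
                k=np.arange(-5,5.01,.25)
                pts=(q[None]+k[:,None]*n[None]).astype(np.float32)
                v=cv2.remap(gs.astype(np.float32),pts[:,0][None],pts[:,1][None],cv2.INTER_LINEAR)[0]
                d=np.diff(v); i=np.argmin(d)
                if d[i]<-6: obs.append(q+n*(k[i]+.125)); meta.append((e,n))
        obs=np.array(obs)
        def res(pp):
            C=[PX(X) for X in corners(pp)]
            r=[]
            for o,(e,n) in zip(obs,meta):
                a,b=C[e],C[(e+1)%4]; t=(b-a)/np.linalg.norm(b-a)
                r.append((o-a)@np.array([-t[1],t[0]]))
            return r
        s=least_squares(res,p,loss='soft_l1',f_scale=.4,x_scale=[.001,.001,.001]); p=s.x
    r=np.array(res(p)); print(c,np.round(p*[1000,1000,1],4),'rms',np.median(abs(r)),len(r),[round(np.mean(r[[m[0]==e for m in meta]]),2) for e in range(4)])
E
```

```text
top cam [ 0.43124971 -0.01328204  1.0492367 ]
top [ 5.167055e+02 -7.735350e+01 -1.986000e-01] rms 0.17009404167327663 169 [np.float64(-0.26), np.float64(-0.06), np.float64(-0.24), np.float64(-0.07)]
scene cam [ 1.04885038 -0.80250267  1.15995678]
scene [ 5.18695e+02 -7.70207e+01 -1.98300e-01] rms 0.3253133696434887 175 [np.float64(0.21), np.float64(0.71), np.float64(0.24), np.float64(0.26)]
```

Fitting the base plate's edges gives the stud at (517.3, -77.2) with yaw -0.1985. The camera landmarks agree with this. Next I'll lower to just above the deck, 38 mm back from home.

Emit:
{"api": "step_arm", "payload": {"targets": [[[0,-4,-20],[-0.002,-0.006,0.022],10],[[0,-4,-25],[0,0,0],10],[[0,-4,-15],[0,0,0],10],[[0,0,-8],[0,0,0],10],[[0,0,0],[0,0,0],10],[[0,0,0],[0,0,0],10],[[0,0,0],[0,0,0],10],[[0,0,0],[0,0,0],10],[[0,0,0],[0,0,0],10],[[0,0,0],[0,0,0],10]]}}

```text
time_s: 13.25
eef_pos: [0.5535, 0.0884, 0.0517]
eef_rot: [[0.98, -0.197, 0.008], [-0.197, -0.98, 0.001], [0.008, -0.003, -1.0]]
contact_force: [0.8, -0.0, -4.0]
width: 0.0213
```

```bash
python3 - <<'E'
from h import *
st()
for c in ['top','scene']:
    f=snap(c,c+'4'); np.savez(f'f_{c}4.npz',**f)
    im=f['image'][:,:,::-1]; u,v=px(f,[.525,-.03,.035]).astype(int)
    cr=im[max(0,v-50):v+50,max(0,u-65):u+65]; cv2.imwrite(f'pics/c_{c}4.png',cv2.resize(cr,None,fx=6,fy=6,interpolation=cv2.INTER_CUBIC))
    print(u,v)
E
```

```text
t 13.25 pos [553.5  88.4  51.7] R [[0.98, -0.197, 0.008], [-0.197, -0.98, 0.001], [0.008, -0.003, -1.0]] F [ 0.8 -0.  -4. ] M [ 0.04 -0.08  0.03] w 21.3 q [-0.04  0.45  1.73  0.    0.95  0.16]
322 197
307 208
```

View pics/c_top4.png

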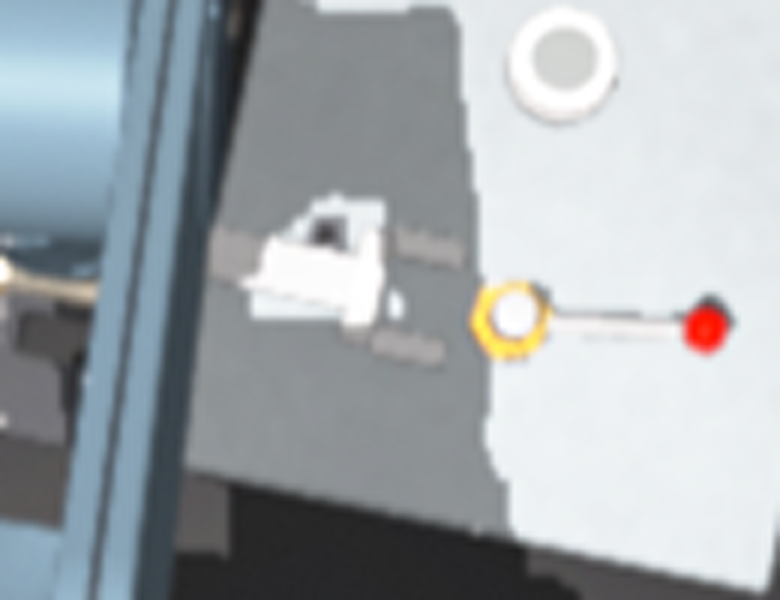

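View pics/c_scene4.png

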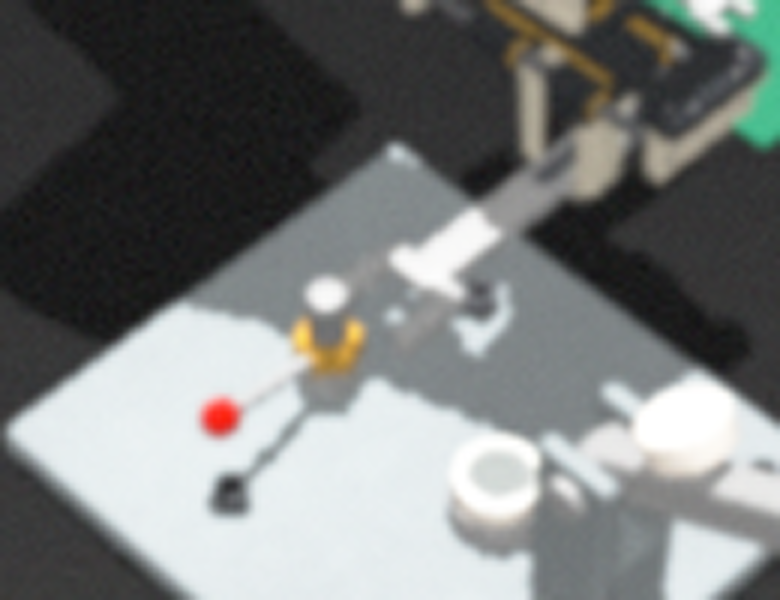

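```bash
python3 - <<'E'
from h import *
s=st(); R=np.array(s['eef_rot']);p=np.array(s['eef_pos'])
f=snap('wrist','wrist4'); im=f['image'].copy()
g=cv2.GaussianBlur(cv2.cvtColor(im,cv2.COLOR_RGB2GRAY),(0,0),.8).astype(float)
# spanner top in tool z: underside at tool z=+11.4 -> top -0.6mm
for sy in [-85,-70,-55,-45,-35,-25]:
    e=[px(f,p+R@np.array([x,sy,-.6])/1000) for x in (-11,11)]
    v=int(round(e[0][1])); row=g[v,int(e[0][0])-15:int(e[1][0])+16]; d=np.diff(row); off=int(e[0][0])-15
    n=len(d)//2
    print(sy,np.round(e,1).tolist(),'L',off+np.argmax(d[:n])+.5,'R',off+n+np.argmin(d[n:])+.5)
E
```

```text
t 13.35 pos [553.5  88.4  51.7] R [[0.98, -0.197, 0.008], [-0.197, -0.98, 0.001], [0.008, -0.003, -1.0]] F [-0.6  0.2 -3.8] M [ 0.07 -0.09  0.05] w 21.6 q [-0.04  0.45  1.73  0.    0.95  0.16]
-85 [[293.9, 92.8], [338.8, 92.9]] L 295.5 R 341.5
-70 [[294.4, 124.5], [338.2, 124.6]] L 296.5 R 339.5
-55 [[295.0, 154.5], [337.7, 154.6]] L 296.5 R 339.5
-45 [[295.3, 173.7], [337.3, 173.8]] L 296.5 R 338.5
-35 [[295.7, 192.3], [337.0, 192.4]] L 297.5 R 338.5
-25 [[296.0, 210.3], [336.6, 210.4]] L 297.5 R 337.5
```

View pics/wrist4.png

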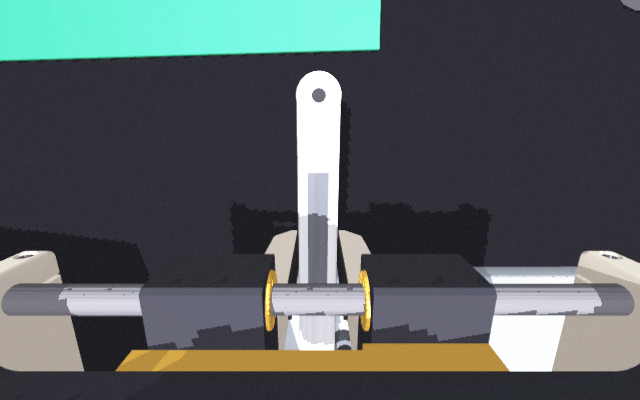

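Emit:
{"api": "step_arm", "payload": {"targets": [[[-1,0,-8],[0,0.008,0],10],[[-0.5,0,-8],[0,0,0],10],[[0,0,-3],[0,0,0],10],[[0,0,0],[0,0,0],10],[[0,0,0],[0,0,0],10],[[0,0,0],[0,0,0],10],[[0,0,0],[0,0,0],10],[[0,0,0],[0,0,0],10],[[0,0,0],[0,0,0],10],[[0,0,0],[0,0,0],10]]}}

```text
time_s: 14.65
eef_pos: [0.552, 0.0883, 0.0316]
eef_rot: [[0.981, -0.197, -0.0], [-0.197, -0.981, 0.001], [-0.001, -0.001, -1.0]]
contact_force: [-0.6, 0.0, -1.9]
width: 0.0216
```

```bash
cat >> h.py <<'E'
def rel():
    s=st(); p=np.array(s['eef_pos'])*1000; R=np.array(s['eef_rot']); a=-.1985
    d=p[:2]-[517.3,-77.2]; X=d@[np.cos(a),np.sin(a)]; Y=d@[-np.sin(a),np.cos(a)]
    yaw=np.arctan2(R[1,0],R[0,0])
    print('press X %.1f Y %.1f (b %.1f) yaw err %.4f jawX %.1f'%(X,Y,Y-130,yaw-a,X+130*np.sin(yaw-a)))
def crop(c,name,X,k=6,hw=65,hh=48):
    f=snap(c,name); u,v=px(f,X).astype(int); im=f['image'][:,:,::-1]
    cr=im[max(0,v-hh):v+hh,max(0,u-hw):u+hw]; cv2.imwrite(f'pics/{name}c.png',cv2.resize(cr,None,fx=k,fy=k,interpolation=cv2.INTER_CUBIC)); return f
E
python3 - <<'E'
from h import *
rel()
E
```

```text
t 14.65 pos [552.   88.3  31.6] R [[0.981, -0.197, -0.0], [-0.197, -0.981, 0.001], [-0.001, -0.001, -1.0]] F [-0.6  0.  -1.9] M [-0.11  0.02 -0.03] w 21.6 q [-0.04  0.48  1.75  0.    0.91  0.16]
press X 1.3 Y 169.1 (b 39.1) yaw err 0.0007 jawX 1.4
```

Emit:
{"api": "step_arm", "payload": {"targets": [[[-0.8,-4,0.6],[0,0,0],10],[[-0.8,-4,0],[0,0,0],10],[[-0.6,-3,0],[0,0,0],10],[[-0.6,-3,0],[0,0,0],10],[[-0.4,-2,0],[0,0,0],10],[[0,0,0],[0,0,0],10],[[0,0,0],[0,0,0],10],[[0,0,0],[0,0,0],10],[[0,0,0],[0,0,0],10],[[0,0,0],[0,0,0],10]]}}

```text
time_s: 15.9
eef_pos: [0.5487, 0.0711, 0.0322]
eef_rot: [[0.981, -0.196, 0.0], [-0.196, -0.981, 0.001], [-0.0, -0.001, -1.0]]
contact_force: [0.2, -0.1, -2.5]
width: 0.0214
```

```bash
python3 - <<'E'
from h import *
rel()
crop('scene','s5',[.52,-.07,.035],k=12,hw=32,hh=24)
crop('top','t5',[.52,-.06,.035],k=12,hw=32,hh=24)
E
```

```text
t 15.9 pos [548.7  71.1  32.2] R [[0.981, -0.196, 0.0], [-0.196, -0.981, 0.001], [-0.0, -0.001, -1.0]] F [ 0.2 -0.1 -2.5] M [-0.12 -0.07 -0.03] w 21.4 q [-0.07  0.47  1.76  0.    0.91  0.12]
press X 1.6 Y 151.6 (b 21.6) yaw err 0.0007 jawX 1.7
```

View pics/s5c.png

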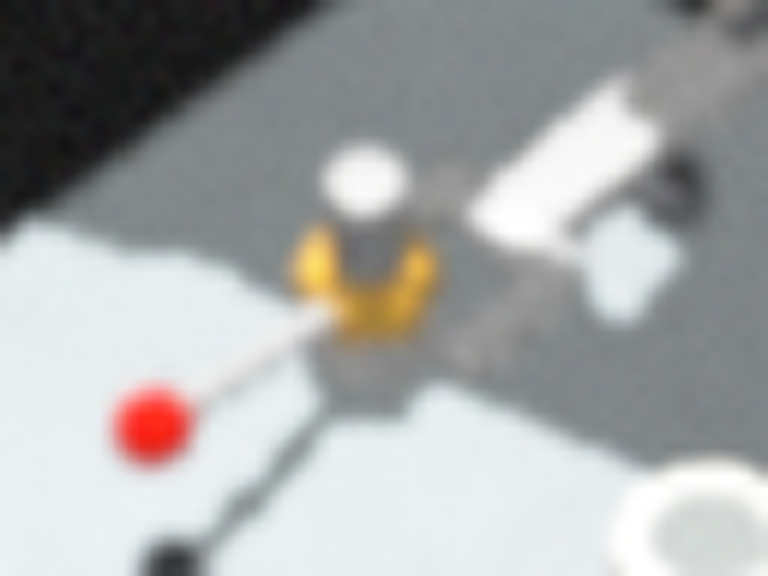

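View pics/t5c.png

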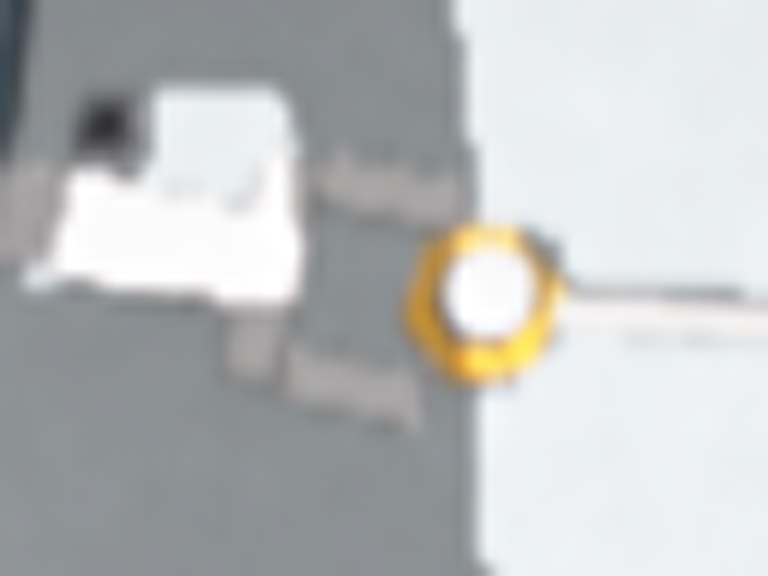

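```bash
cat > prof.py <<'E'
from h import *
import sys
def run(c,img,b,stud,ztop):
    f=np.load(f'f_{c}3.npz'); g=cv2.cvtColor(cv2.imread(img),cv2.COLOR_BGR2GRAY).astype(np.float32)
    a=-.1985; ex=np.array([np.cos(a),np.sin(a)]); ey=np.array([-np.sin(a),np.cos(a)])
    xs=np.arange(-40,40.1,.5); acc=[]
    for y in np.arange(b-11,b+8,1.0):
        P=[px(f,np.r_[(np.array(stud)+x*ex+y*ey)/1000,ztop/1000]) for x in xs]
        P=np.array(P,np.float32); acc.append(cv2.remap(g,P[:,0][None],P[:,1][None],cv2.INTER_CUBIC)[0])
    return xs,np.median(acc,0)
E
python3 - <<'E'
from prof import *
for c,img,stud in [('top','pics/t5.png',(516.7,-77.35)),('scene','pics/s5.png',(518.7,-77.0))]:
    xs,p=run(c,img,21.6,stud,32.5)
    print(c); print(' '.join(f'{x:.0f}:{v:.0f}' for x,v in zip(xs[::2],p[::2])))
# stud/jam hex centroid
f=np.load('f_top3.npz'); im=cv2.imread('pics/t5.png'); hsv=cv2.cvtColor(im,cv2.COLOR_BGR2HSV)
m=cv2.inRange(hsv,(12,90,90),(35,255,255)); u0,v0=px(f,[.517,-.077,.052]); 
yy,xx=np.nonzero(m); k=(abs(xx-u0)<10)&(abs(yy-v0)<10); print(u0,v0,xx[k].min(),xx[k].max(),yy[k].min(),yy[k].max())
pts=np.c_[xx[k],yy[k]].astype(np.float32); (c,r)=cv2.minEnclosingCircle(pts); print(c,r,ray(f,c[0],c[1],.052)*1000)
E
```

```text
top
-40:143 -39:144 -38:144 -37:144 -36:144 -35:145 -34:145 -33:144 -32:143 -31:141 -30:139 -29:138 -28:139 -27:144 -26:150 -25:157 -24:163 -23:166 -22:168 -21:168 -20:167 -19:165 -18:162 -17:156 -16:150 -15:145 -14:143 -13:142 -12:141 -11:141 -10:142 -9:142 -8:142 -7:142 -6:142 -5:142 -4:142 -3:142 -2:142 -1:142 0:143 1:143 2:143 3:144 4:144 5:144 6:144 7:144 8:144 9:144 10:143 11:142 12:140 13:137 14:134 15:135 16:141 17:148 18:155 19:161 20:165 21:167 22:166 23:166 24:164 25:162 26:157 27:150 28:145 29:142 30:140 31:140 32:141 33:142 34:142 35:142 36:142 37:142 38:142 39:142 40:141
scene
-40:145 -39:152 -38:161 -37:167 -36:172 -35:174 -34:178 -33:181 -32:183 -31:187 -30:185 -29:181 -28:176 -27:171 -26:164 -25:156 -24:144 -23:135 -22:128 -21:124 -20:120 -19:116 -18:115 -17:114 -16:114 -15:114 -14:115 -13:115 -12:116 -11:118 -10:123 -9:132 -8:135 -7:140 -6:146 -5:148 -4:151 -3:154 -2:157 -1:160 0:156 1:146 2:139 3:133 4:132 5:132 6:131 7:132 8:133 9:133 10:133 11:134 12:135 13:136 14:137 15:139 16:141 17:144 18:147 19:149 20:151 21:151 22:151 23:151 24:150 25:148 26:147 27:146 28:144 29:142 30:140 31:139 32:138 33:138 34:136 35:136 36:135 37:134 38:133 39:133 40:133
341.47027564997853 199.78815225614153 336 348 194 206
(341.8529357910156, 200.14706420898438) 6.511329174041748 [516.09576395 -77.97897565  52.        ]
```

Emit:
{"api": "step_arm", "payload": {"targets": [[[-0.8,0.2,0],[0,0,0],10],[[0,0,0],[0,0,0],10],[[-0.2,-1,0],[0,0,0],10],[[-0.2,-1,0],[0,0,0],10],[[-0.2,-1,0],[0,0,0],10],[[-0.2,-1,0],[0,0,0],10],[[-0.2,-1,0],[0,0,0],10],[[0,0,0],[0,0,0],10],[[0,0,0],[0,0,0],10],[[0,0,0],[0,0,0],10]]}}

```text
time_s: 17.25
eef_pos: [0.547, 0.0661, 0.0323]
eef_rot: [[0.98, -0.197, 0.0], [-0.197, -0.98, 0.001], [0.0, -0.001, -1.0]]
contact_force: [0.5, 0.3, -3.0]
width: 0.0217
```

```bash
python3 - <<'E'
from h import *
rel()
E
```

```text
t 17.25 pos [547.   66.1  32.3] R [[0.98, -0.197, 0.0], [-0.197, -0.98, 0.001], [0.0, -0.001, -1.0]] F [ 0.5  0.3 -3. ] M [-0.01 -0.    0.07] w 21.7 q [-0.08  0.47  1.77  0.    0.91  0.11]
press X 0.8 Y 146.4 (b 16.4) yaw err 0.0005 jawX 0.9
```

Emit:
{"api": "step_arm", "payload": {"targets": [[[-0.3,-1.5,0],[0,0,0],10],[[-0.3,-1.5,0],[0,0,0],10],[[-0.3,-1.5,0],[0,0,0],10],[[-0.3,-1.5,0],[0,0,0],10],[[-0.3,-1.5,0],[0,0,0],10],[[-0.3,-1.5,0],[0,0,0],10],[[-0.2,-1,0],[0,0,0],10],[[0,0,0],[0,0,0],10],[[0,0,0],[0,0,0],10],[[0,0,0],[0,0,0],10]]}}

```text
time_s: 18.5
eef_pos: [0.5448, 0.0554, 0.0323]
eef_rot: [[0.98, -0.197, 0.0], [-0.197, -0.98, 0.001], [0.0, -0.001, -1.0]]
contact_force: [0.5, -0.5, -3.5]
width: 0.0216
```

```bash
python3 - <<'E'
from h import *
rel()
crop('top','t6',[.52,-.06,.035],k=12,hw=32,hh=24)
E
```

```text
t 18.5 pos [544.8  55.4  32.3] R [[0.98, -0.197, 0.0], [-0.197, -0.98, 0.001], [0.0, -0.001, -1.0]] F [ 0.5 -0.5 -3.5] M [-0.04 -0.01  0.01] w 21.6 q [-0.1   0.46  1.78  0.    0.9   0.09]
press X 0.8 Y 135.4 (b 5.4) yaw err 0.0004 jawX 0.8
```

View pics/t6c.png

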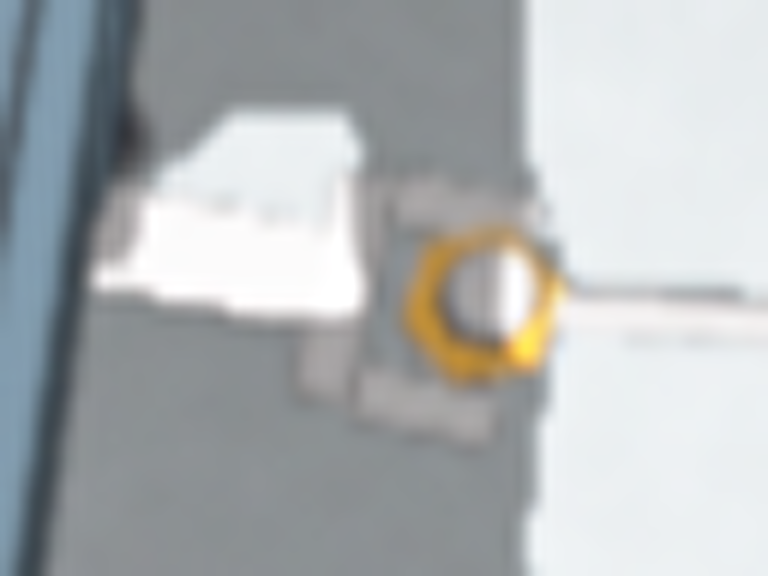

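Emit:
{"api": "step_arm", "payload": {"targets": [[[-0.2,-1,0],[0,0,0],10],[[-0.2,-1,0],[0,0,0],10],[[-0.2,-1,0],[0,0,0],10],[[-0.2,-0.8,0],[0,0,0],10],[[-0.1,-0.6,0],[0,0,0],10],[[-0.1,-0.5,0],[0,0,0],10],[[-0.1,-0.5,0],[0,0,0],10],[[0,0,0],[0,0,0],10],[[0,0,0],[0,0,0],10],[[0,0,0],[0,0,0],10]]}}

```text
time_s: 19.8
eef_pos: [0.5437, 0.0504, 0.0323]
eef_rot: [[0.98, -0.197, 0.001], [-0.197, -0.98, 0.002], [0.0, -0.002, -1.0]]
contact_force: [-0.0, 2.0, -2.6]
width: 0.0217
```

```bash
python3 - <<'E'
from h import *
rel()
E
```

```text
t 19.8 pos [543.7  50.4  32.3] R [[0.98, -0.197, 0.001], [-0.197, -0.98, 0.002], [0.0, -0.002, -1.0]] F [-0.   2.  -2.6] M [ 0.29 -0.1   0.01] w 21.7 q [-0.11  0.46  1.78  0.    0.9   0.08]
press X 0.7 Y 130.3 (b 0.3) yaw err 0.0004 jawX 0.8
```

Emit:
{"api": "step_arm", "payload": {"targets": [[[-0.1,-0.5,0],[0,0,0],10],[[-0.1,-0.5,0],[0,0,0],10],[[0,0,0],[0,0,0],10],[[0,0,0],[0,0,0],10],[[0,0,0],[0,0,0],10],[[0,0,0],[0,0,0],10],[[0,0,0],[0,0,0],10],[[0,0,0],[0,0,0],10],[[0,0,0],[0,0,0],10],[[0,0,0],[0,0,0],10]]}}

```text
time_s: 21.05
eef_pos: [0.5437, 0.0503, 0.0324]
eef_rot: [[0.98, -0.197, 0.001], [-0.197, -0.98, 0.004], [0.0, -0.004, -1.0]]
contact_force: [0.5, 3.8, -3.3]
width: 0.0216
```

```bash
python3 - <<'E'
from h import *
rel()
crop('top','t7',[.52,-.06,.035],k=12,hw=32,hh=24)
crop('scene','s7',[.52,-.06,.035],k=12,hw=32,hh=24)
E
```

```text
t 21.05 pos [543.7  50.3  32.4] R [[0.98, -0.197, 0.001], [-0.197, -0.98, 0.004], [0.0, -0.004, -1.0]] F [ 0.5  3.8 -3.3] M [ 0.54 -0.15 -0.05] w 21.6 q [-0.11  0.46  1.78  0.    0.9   0.08]
press X 0.7 Y 130.2 (b 0.2) yaw err 0.0001 jawX 0.7
```

View pics/t7c.png

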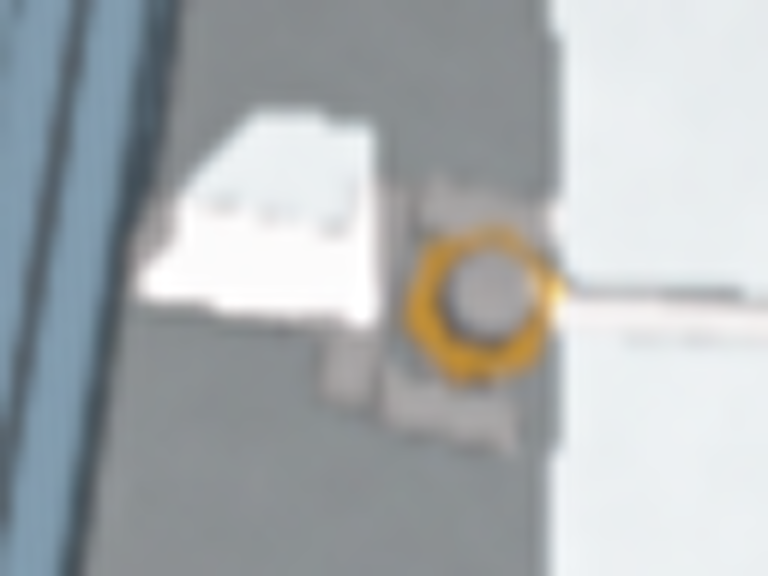

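View pics/s7c.png

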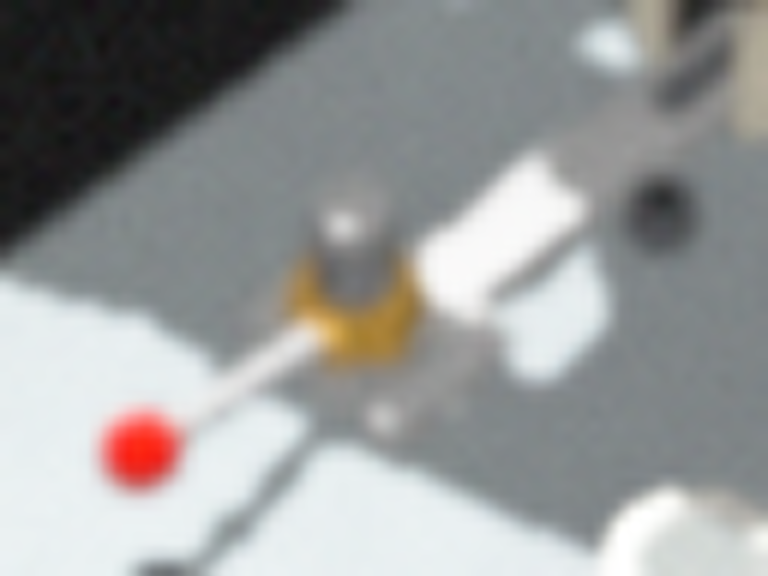

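The spanner is home: it stops against the nut at b≈0.2 with about 4 N, and both views show the prongs straddling the nut. Set it down, release, and rise.

Emit:
{"api": "step_arm", "payload": {"targets": [[[0,0.3,-0.6],[0,0,0],10],[[0,0,-0.6],[0,0,0],10],[[0,0,0],[0,0,0],36],[[0,0,0],[0,0,0],36],[[0,0,0],[0,0,0],36],[[0,0,5],[0,0,0],36],[[0,0,20],[0,0,0],36],[[0,0,40],[0,0,0],36],[[0,0,40],[0,0,0],36],[[0,-10,20],[0,0,0],36]]}}

```text
time_s: 22.4
eef_pos: [0.5427, 0.039, 0.1601]
eef_rot: [[0.981, -0.196, -0.001], [-0.196, -0.981, 0.001], [-0.001, -0.001, -1.0]]
contact_force: [0.3, -0.7, 0.0]
width: 0.0364
```

```bash
python3 - <<'E'
from h import *
st()
f=snap('scene','s8'); find(f,'scene',['spanner','spanner_jaw','bar_ball','stop_nut_corner'])
f=snap('top','t8'); find(f,'top',['spanner','spanner_jaw','bar_ball','stop_nut_corner'])
f=snap('wrist','w8'); find(f,'wrist',['spanner','spanner_jaw','bar_ball','stop_nut_corner','jam_nut'])
E
```

```text
t 22.4 pos [542.7  39.  160.1] R [[0.981, -0.196, -0.001], [-0.196, -0.981, 0.001], [-0.001, -0.001, -1.0]] F [ 0.3 -0.7  0. ] M [-0.04 -0.07 -0.02] w 36.4 q [-0.13  0.31  1.65  0.    1.19  0.06]
scene spanner [(0.92, [541.8, 51.4, 22.3])]
scene spanner_jaw [(0.9, [517.8, -80.4, 20.6])]
scene bar_ball [(0.48, [515.6, -153.2, 67.6])]
scene stop_nut_corner [(0.68, [521.3, -61.2, 31.6])]
top spanner [(0.58, [517.1, -81.9, 3.4]), (0.22, [518.4, -75.3, 19.7])]
top spanner_jaw [(0.69, [516.4, -78.6, 21.6])]
top bar_ball [(0.47, [511.3, -156.2, 71.0])]
top stop_nut_corner [(0.52, [520.7, -61.1, 30.1]), (0.39, [515.7, -77.1, 19.4])]
wrist spanner [(0.78, [539.8, 50.6, 23.1])]
wrist spanner_jaw []
wrist bar_ball []
wrist stop_nut_corner []
wrist jam_nut [(0.42, [522.3, -78.6, 37.0])]
```

View pics/w8.png

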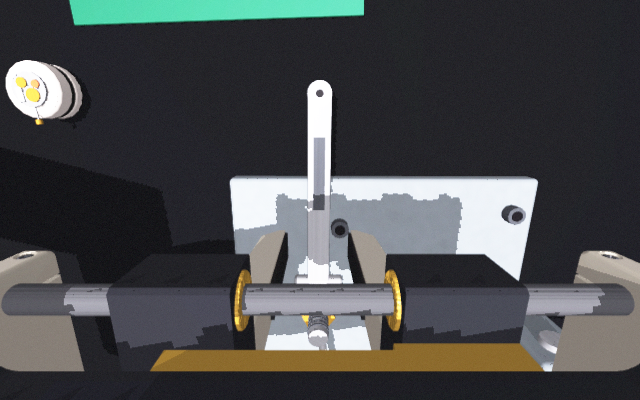

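View pics/s8.png

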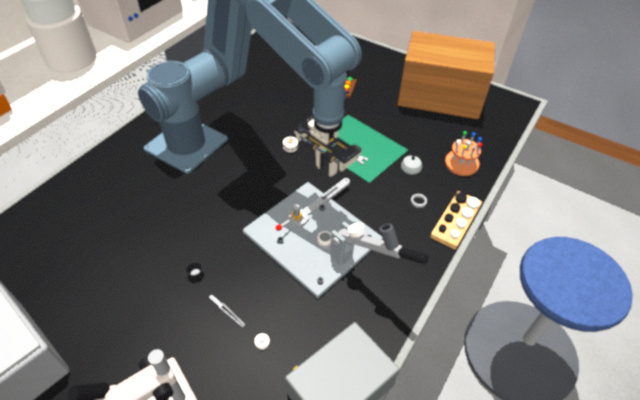

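Wrist view: the handle (u≈318) lies parallel to the plate and beside the screw head at (340, 228). The jaw reads (517, -79), so it is home. Next I'll straddle the ball with the fingers.

Emit:
{"api": "step_arm", "payload": {"targets": [[[-6,-40,0],[0,0,0.05],40],[[-6,-40,0],[0,0,0.05],40],[[-6,-40,0],[0,0,0.05],40],[[-6,-40,0],[0,0,0],40],[[-6,-36,0],[0,0,0],40],[[0,0,-10],[0,0,0],40],[[0,0,-10],[0,0,0],40],[[0,0,0],[0,0,0],40],[[0,0,0],[0,0,0],40],[[0,0,0],[0,0,0],40]]}}

```text
time_s: 24.45
eef_pos: [0.5113, -0.1589, 0.1362]
eef_rot: [[0.999, -0.038, -0.004], [-0.038, -0.999, 0.002], [-0.004, -0.002, -1.0]]
contact_force: [-0.0, -0.0, -0.4]
width: 0.04
```

```bash
python3 - <<'E'
from h import *
st()
f=snap('wrist','w9'); find(f,'wrist',['bar_ball'])
print(px(f,[.5134,-.157,.069]))
f=snap('scene','s9'); find(f,'scene',['bar_ball'])
E
```

```text
t 24.45 pos [ 511.3 -158.9  136.2] R [[0.999, -0.038, -0.004], [-0.038, -0.999, 0.002], [-0.004, -0.002, -1.0]] F [-0.  -0.  -0.4] M [-0.01 -0.13 -0.01] w 40.0 q [-0.51  0.32  1.7   0.    1.13 -0.47]
wrist bar_ball [(0.66, [516.1, -153.5, 67.6]), (0.53, [515.8, -78.3, 23.4])]
[319.63008172 213.53323837]
scene bar_ball [(0.5, [381.2, -372.0, -1.1]), (0.43, [514.4, -155.0, 67.6])]
```

View pics/w9.png

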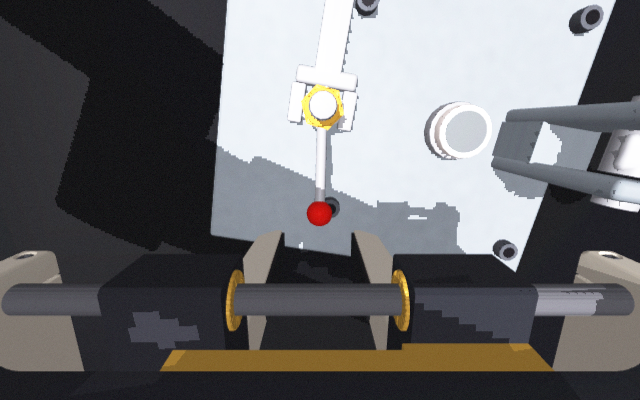

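Wrist view: the ball is at (319, 213), against a prediction of (319.6, 213.5), so its position is confirmed. The jaw embraces the nut at (322, 105). Descending now.

Emit:
{"api": "step_arm", "payload": {"targets": [[[2,1,-20],[0,0,-0.01],36],[[0,0,-25],[0,0,0],36],[[0,0,-15],[0,0,0],36],[[0,0,-6],[0,0,0],36],[[0,0,0],[0,0,0],32],[[0,0,0],[0,0,0],30],[[0,0,0],[0,0,0],30],[[0,0,0],[0,0,0],30],[[0,0,0],[0,0,0],30],[[0,0,0],[0,0,0],30]]}}

```text
time_s: 25.9
eef_pos: [0.516, -0.1599, 0.0723]
eef_rot: [[0.999, -0.049, 0.004], [-0.049, -0.999, -0.002], [0.004, 0.002, -1.0]]
contact_force: [-0.6, -0.5, -0.4]
width: 0.0299
```

```bash
cat >> h.py <<'E'
S0=np.array([517.1,-77.4])
def arc(th_list,R=80,off=5):
    # TCP positions for ball angles (world), pad contact offset
    s=st(); p=np.array(s['eef_pos'])*1000; Rm=np.array(s['eef_rot']); yaw=np.arctan2(Rm[1,0],Rm[0,0])
    d=p[:2]-S0; print('r %.1f ang %.3f yaw %.3f yaw-1.571 %.3f'%(np.hypot(*d),np.arctan2(d[1],d[0]),yaw,yaw-np.pi/2))
    tang=np.array([np.sin(yaw-np.pi/2),-np.cos(yaw-np.pi/2)]); rad=np.array([np.cos(yaw-np.pi/2),np.sin(yaw-np.pi/2)])
    F=np.array(s['contact_force'])[:2]; print('push',round(-F@tang,2),'radial',round(F@rad,2))
    for th in th_list:
        t=np.array([np.sin(th),-np.cos(th)]); r=np.array([np.cos(th),np.sin(th)])
        q=S0+R*r+off*t; print(round(th,2),'shift',np.round(q-p[:2],1),'turn',round(th+np.pi/2-yaw,3))
E
python3 - <<'E'
from h import *
arc([-1.62,-1.7,-1.8,-1.9,-2.0,-2.1,-2.2])
E
```

```text
t 25.9 pos [ 516.  -159.9   72.3] R [[0.999, -0.049, 0.004], [-0.049, -0.999, -0.002], [0.004, 0.002, -1.0]] F [-0.6 -0.5 -0.4] M [-0.09 -0.08 -0.04] w 29.9 q [-0.51  0.4   1.76 -0.    0.98 -0.46]
r 82.5 ang -1.584 yaw -0.049 yaw-1.571 -1.620
push -0.58 radial 0.52
-1.62 shift [-7.8  2.8] turn -0.0
-1.7 shift [-14.2   3.8] turn -0.08
-1.8 shift [-21.9   5.7] turn -0.18
-1.9 shift [-29.5   8.4] turn -0.28
-2.0 shift [-36.7  11.8] turn -0.38
-2.1 shift [-43.6  16. ] turn -0.48
-2.2 shift [-50.   20.8] turn -0.58
```

Emit:
{"api": "step_arm", "payload": {"targets": [[[-4,2.8,-4],[0,0,0],30],[[-4,0.3,0],[0,0,0],30],[[-4.4,0.5,0],[0,0,-0.055],30],[[-4.3,0.8,0],[0,0,-0.055],30],[[-4.3,1.0,0],[0,0,-0.055],30],[[-4.2,1.3,0],[0,0,-0.055],30],[[-4.2,1.5,0],[0,0,-0.055],30],[[-4.0,1.8,0],[0,0,-0.055],30],[[0,0,0],[0,0,0],30],[[0,0,0],[0,0,0],30]]}}

```text
time_s: 27.15
eef_pos: [0.4805, -0.1488, 0.0679]
eef_rot: [[0.926, -0.379, 0.004], [-0.379, -0.926, -0.003], [0.005, 0.001, -1.0]]
contact_force: [0.2, -0.4, -0.3]
width: 0.0301
```

```bash
python3 - <<'E'
from h import *
arc([-2.,-2.05,-2.1,-2.15,-2.2,-2.25])
E
```

```text
t 27.15 pos [ 480.5 -148.8   67.9] R [[0.926, -0.379, 0.004], [-0.379, -0.926, -0.003], [0.005, 0.001, -1.0]] F [ 0.2 -0.4 -0.3] M [-0.04 -0.09 -0.03] w 30.1 q [-0.52  0.35  1.86 -0.    0.93 -0.13]
r 80.3 ang -2.045 yaw -0.388 yaw-1.571 -1.959
push 0.33 radial 0.27
-2.0 shift [-1.2  0.8] turn -0.041
-2.05 shift [-4.7  2.7] turn -0.091
-2.1 shift [-8.1  4.9] turn -0.141
-2.15 shift [-11.3   7.2] turn -0.191
-2.2 shift [-14.5   9.7] turn -0.241
-2.25 shift [-17.5  12.3] turn -0.291
```

Emit:
{"api": "step_arm", "payload": {"targets": [[[-3.2,1.6,0],[0,0,-0.06],30],[[-3.2,1.7,0],[0,0,-0.055],30],[[-3.1,1.9,0],[0,0,-0.05],30],[[-3.0,2.0,0],[0,0,-0.045],30],[[-2.9,2.1,0],[0,0,-0.045],30],[[-2.8,2.2,0],[0,0,-0.045],30],[[-2.7,2.3,0],[0,0,-0.045],30],[[0,0,0],[0,0,0],30],[[0,0,0],[0,0,0],30],[[0,0,0],[0,0,0],30]]}}

```text
time_s: 28.4
eef_pos: [0.4613, -0.1359, 0.0681]
eef_rot: [[0.742, -0.671, 0.006], [-0.671, -0.742, -0.006], [0.009, 0.001, -1.0]]
contact_force: [0.5, -0.3, 0.1]
width: 0.0296
```

```bash
python3 - <<'E'
from h import *
arc([-2.3,-2.35,-2.4,-2.45,-2.5,-2.55])
E
```

```text
t 28.4 pos [ 461.3 -135.9   68.1] R [[0.742, -0.671, 0.006], [-0.671, -0.742, -0.006], [0.009, 0.001, -1.0]] F [ 0.5 -0.3  0.1] M [-0.05  0.01  0.04] w 29.6 q [-0.52  0.31  1.91 -0.    0.91  0.22]
r 80.8 ang -2.333 yaw -0.735 yaw-1.571 -2.306
push 0.6 radial -0.11
-2.3 shift [-1.2  2.2] turn 0.006
-2.35 shift [-4.   5.1] turn -0.044
-2.4 shift [-6.6  8.1] turn -0.094
-2.45 shift [-9.  11.3] turn -0.144
-2.5 shift [-11.3  14.6] turn -0.194
-2.55 shift [-13.4  18. ] turn -0.244
```

Emit:
{"api": "step_arm", "payload": {"targets": [[[-2.0,2.0,0],[0,0,-0.02],30],[[-1.9,2.0,0],[0,0,-0.03],30],[[-1.8,2.0,0],[0,0,-0.03],30],[[-1.8,2.1,0],[0,0,-0.03],30],[[-1.7,2.1,0],[0,0,-0.03],30],[[-1.6,2.1,0],[0,0,-0.03],30],[[0,0,0],[0,0,0],30],[[0,0,0],[0,0,0],30],[[0,0,0],[0,0,0],30],[[0,0,0],[0,0,0],30]]}}

```text
time_s: 29.65
eef_pos: [0.45, -0.123, 0.0682]
eef_rot: [[0.608, -0.794, 0.005], [-0.794, -0.608, -0.008], [0.009, 0.001, -1.0]]
contact_force: [0.9, -0.4, -0.6]
width: 0.0298
```

```bash
python3 - <<'E'
from h import *
arc([-2.45,-2.5,-2.55,-2.6,-2.65])
E
```

```text
t 29.65 pos [ 450.  -123.    68.2] R [[0.608, -0.794, 0.005], [-0.794, -0.608, -0.008], [0.009, 0.001, -1.0]] F [ 0.9 -0.4 -0.6] M [-0.06  0.01 -0.01] w 29.8 q [-0.5   0.29  1.95 -0.01  0.9   0.42]
r 81.2 ang -2.544 yaw -0.917 yaw-1.571 -2.487
push 0.89 radial -0.44
-2.45 shift [ 2.3 -1.5] turn 0.037
-2.5 shift [0.1 1.8] turn -0.013
-2.55 shift [-2.   5.2] turn -0.063
-2.6 shift [-4.   8.7] turn -0.113
-2.65 shift [-5.7 12.3] turn -0.163
```

Emit:
{"api": "step_arm", "payload": {"targets": [[[-1.4,2.1,0],[0,0,-0.025],30],[[-1.3,2.1,0],[0,0,-0.03],30],[[-1.2,2.2,0],[0,0,-0.03],30],[[-1.1,2.2,0],[0,0,-0.03],30],[[0,0,0],[0,0,0],30],[[0,0,0],[0,0,0],30],[[0,0,0],[0,0,0],30],[[0,0,0],[0,0,0],30],[[0,0,0],[0,0,0],30],[[0,0,0],[0,0,0],30]]}}

```text
time_s: 30.9
eef_pos: [0.4452, -0.1146, 0.0684]
eef_rot: [[0.506, -0.862, 0.005], [-0.862, -0.506, -0.01], [0.011, 0.0, -1.0]]
contact_force: [-0.1, -3.0, -0.0]
width: 0.03
```

```bash
python3 - <<'E'
from h import *
arc([-2.55,-2.6,-2.65,-2.7])
E
```

```text
t 30.9 pos [ 445.2 -114.6   68.4] R [[0.506, -0.862, 0.005], [-0.862, -0.506, -0.01], [0.011, 0.0, -1.0]] F [-0.1 -3.  -0. ] M [-0.26 -0.05  0.  ] w 30.0 q [-0.49  0.28  1.96 -0.01  0.89  0.55]
r 80.9 ang -2.664 yaw -1.040 yaw-1.571 -2.611
push 2.55 radial 1.56
-2.55 shift [ 2.7 -3.2] turn 0.061
-2.6 shift [0.7 0.3] turn 0.011
-2.65 shift [-1.   3.9] turn -0.039
-2.7 shift [-2.6  7.6] turn -0.089
```

Washer met at about -2.55 rad. I'll continue in small steps.

Emit:
{"api": "step_arm", "payload": {"targets": [[[-0.9,1.8,0],[0,0,-0.025],30],[[-0.9,1.8,0],[0,0,-0.025],30],[[-0.8,1.8,0],[0,0,-0.025],30],[[-0.7,1.8,0],[0,0,-0.025],30],[[0,0,0],[0,0,0],30],[[0,0,0],[0,0,0],30],[[0,0,0],[0,0,0],30],[[0,0,0],[0,0,0],30],[[0,0,0],[0,0,0],30],[[0,0,0],[0,0,0],30]]}}

```text
time_s: 32.15
eef_pos: [0.4431, -0.1085, 0.0689]
eef_rot: [[0.411, -0.911, 0.007], [-0.911, -0.411, -0.013], [0.015, -0.001, -1.0]]
contact_force: [1.3, -3.5, -1.1]
width: 0.0304
```

```bash
python3 - <<'E'
from h import *
arc([-2.65,-2.7,-2.75])
E
```

```text
t 32.15 pos [ 443.1 -108.5   68.9] R [[0.411, -0.911, 0.007], [-0.911, -0.411, -0.013], [0.015, -0.001, -1.0]] F [ 1.3 -3.5 -1.1] M [-0.62 -0.24 -0.02] w 30.4 q [-0.48  0.27  1.97 -0.01  0.89  0.67]
r 80.3 ang -2.744 yaw -1.147 yaw-1.571 -2.718
push 3.74 radial 0.27
-2.65 shift [ 1.1 -2.3] turn 0.068
-2.7 shift [-0.5  1.4] turn 0.018
-2.75 shift [-1.8  5.2] turn -0.032
```

Emit:
{"api": "step_arm", "payload": {"targets": [[[-0.7,2.0,0],[0,0,-0.015],30],[[-0.6,2.0,0],[0,0,-0.02],30],[[-0.6,2.0,0],[0,0,-0.02],30],[[-0.5,2.0,0],[0,0,-0.02],30],[[0,0,0],[0,0,0],30],[[0,0,0],[0,0,0],30],[[0,0,0],[0,0,0],30],[[0,0,0],[0,0,0],30],[[0,0,0],[0,0,0],30],[[0,0,0],[0,0,0],30]]}}

```text
time_s: 33.4
eef_pos: [0.4418, -0.1034, 0.0695]
eef_rot: [[0.335, -0.942, 0.009], [-0.942, -0.335, -0.021], [0.023, -0.001, -1.0]]
contact_force: [1.8, -4.1, -2.8]
width: 0.0297
```

```bash
python3 - <<'E'
from h import *
arc([-2.7,-2.75,-2.8,-2.85])
E
```

```text
t 33.4 pos [ 441.8 -103.4   69.5] R [[0.335, -0.942, 0.009], [-0.942, -0.335, -0.021], [0.023, -0.001, -1.0]] F [ 1.8 -4.1 -2.8] M [-0.76 -0.27  0.01] w 29.7 q [-0.46  0.26  1.98 -0.02  0.88  0.78]
r 79.7 ang -2.810 yaw -1.230 yaw-1.571 -2.800
push 4.45 radial -0.31
-2.7 shift [ 0.9 -3.7] turn 0.1
-2.75 shift [-0.5  0. ] turn 0.05
-2.8 shift [-1.7  3.9] turn 0.0
-2.85 shift [-2.7  7.7] turn -0.05
```

Emit:
{"api": "step_arm", "payload": {"targets": [[[0,0,0],[0.02,0.009,0],30],[[-0.4,1.4,0],[0,0,0],30],[[-0.4,1.4,0],[0,0,0],30],[[-0.4,1.4,0],[0,0,0],30],[[-0.4,1.4,0],[0,0,0],30],[[-0.4,1.4,0],[0,0,0],30],[[-0.4,1.4,0],[0,0,0],30],[[-0.4,1.4,0],[0,0,0],30],[[-0.4,1.4,0],[0,0,0],30],[[-0.4,1.4,0],[0,0,0],30]]}}

```text
time_s: 34.65
eef_pos: [0.4399, -0.0985, 0.0707]
eef_rot: [[0.332, -0.943, 0.001], [-0.943, -0.332, -0.011], [0.011, 0.002, -1.0]]
contact_force: [1.0, -8.5, -3.3]
width: 0.0301
```

```bash
python3 - <<'E'
from h import *
arc([-2.8,-2.85,-2.9])
E
```

```text
t 34.65 pos [439.9 -98.5  70.7] R [[0.332, -0.943, 0.001], [-0.943, -0.332, -0.011], [0.011, 0.002, -1.0]] F [ 1.  -8.5 -3.3] M [-1.48 -0.23 -0.03] w 30.1 q [-0.46  0.26  1.98 -0.01  0.9   0.78]
r 80.0 ang -2.875 yaw -1.232 yaw-1.571 -2.803
push 8.4 radial 1.87
-2.8 shift [ 0.1 -1. ] turn 0.003
-2.85 shift [-0.9  2.9] turn -0.047
-2.9 shift [-1.7  6.8] turn -0.097
```

Emit:
{"api": "step_arm", "payload": {"targets": [[[-0.3,1.2,0],[0,0,-0.01],30],[[-0.3,1.2,0],[0,0,-0.01],30],[[-0.3,1.2,0],[0,0,-0.01],30],[[-0.3,1.2,0],[0,0,0],30],[[-0.3,1.2,0],[0,0,0],30],[[-0.3,1.2,0],[0,0,0],30],[[-0.2,1.0,0],[0,0,0],30],[[-0.2,1.0,0],[0,0,0],30],[[-0.2,1.0,0],[0,0,0],30],[[-0.2,1.0,0],[0,0,0],30]]}}

```text
time_s: 35.9
eef_pos: [0.4402, -0.0975, 0.0708]
eef_rot: [[0.3, -0.954, 0.004], [-0.953, -0.3, -0.025], [0.025, 0.003, -1.0]]
contact_force: [1.6, -9.0, -3.8]
width: 0.0305
```

```bash
python3 - <<'E'
from h import *
arc([-2.8,-2.85,-2.9])
arc([-2.9])
E
```

```text
t 35.9 pos [440.2 -97.5  70.8] R [[0.3, -0.954, 0.004], [-0.953, -0.3, -0.025], [0.025, 0.003, -1.0]] F [ 1.6 -9.  -3.8] M [-1.4  -0.28 -0.05] w 30.5 q [-0.45  0.26  1.98 -0.03  0.89  0.83]
r 79.5 ang -2.885 yaw -1.266 yaw-1.571 -2.836
push 9.1 radial 1.22
-2.8 shift [-0.2 -1.9] turn 0.036
-2.85 shift [-1.2  1.9] turn -0.014
-2.9 shift [-2.   5.9] turn -0.064
t 35.9 pos [440.2 -97.5  70.8] R [[0.3, -0.954, 0.004], [-0.953, -0.3, -0.025], [0.025, 0.003, -1.0]] F [ 1.6 -9.  -3.8] M [-1.4  -0.28 -0.05] w 30.5 q [-0.45  0.26  1.98 -0.03  0.89  0.83]
r 79.5 ang -2.885 yaw -1.266 yaw-1.571 -2.836
push 9.1 radial 1.22
-2.9 shift [-2.   5.9] turn -0.064
```

Emit:
{"api": "step_arm", "payload": {"targets": [[[-0.3,1.4,0],[0.01,0.004,0],30],[[-0.3,1.4,0],[0,0,0],30],[[-0.3,1.4,0],[0,0,0],30],[[-0.3,1.4,0],[0,0,0],30],[[-0.3,1.4,0],[0,0,0],30],[[-0.3,1.4,0],[0,0,0],30],[[-0.3,1.4,0],[0,0,0],30],[[-0.3,1.4,0],[0,0,0],30],[[-0.3,1.4,0],[0,0,0],30],[[-0.3,1.4,0],[0,0,0],30]]}}

```text
time_s: 37.15
eef_pos: [0.4397, -0.0958, 0.0711]
eef_rot: [[0.299, -0.954, 0.002], [-0.954, -0.299, -0.032], [0.031, 0.008, -0.999]]
contact_force: [1.6, -9.4, -4.2]
width: 0.0306
```

```bash
python3 - <<'E'
from h import *
arc([-2.8,-2.85,-2.9])
E
```

```text
t 37.15 pos [439.7 -95.8  71.1] R [[0.299, -0.954, 0.002], [-0.954, -0.299, -0.032], [0.031, 0.008, -0.999]] F [ 1.6 -9.4 -4.2] M [-1.67 -0.24 -0.02] w 30.6 q [-0.44  0.26  1.98 -0.04  0.89  0.85]
r 79.6 ang -2.908 yaw -1.267 yaw-1.571 -2.838
push 9.42 radial 1.23
-2.8 shift [ 0.4 -3.7] turn 0.038
-2.85 shift [-0.6  0.2] turn -0.012
-2.9 shift [-1.5  4.1] turn -0.062
```

Emit:
{"api": "step_arm", "payload": {"targets": [[[-0.3,1.4,0],[0,0,0],30],[[-0.3,1.4,0],[0,0,0],30],[[-0.3,1.5,0],[0,0,0],30],[[-0.3,1.5,0],[0,0,0],30],[[-0.3,1.5,0],[0,0,0],30],[[-0.3,1.5,0],[0,0,0],30],[[-0.3,1.5,0],[0,0,0],30],[[-0.3,1.5,0],[0,0,0],30],[[-0.3,1.5,0],[0,0,0],30],[[-0.3,1.5,0],[0,0,0],30]]}}

```text
time_s: 38.4
eef_pos: [0.4392, -0.0944, 0.0711]
eef_rot: [[0.298, -0.955, 0.004], [-0.953, -0.297, -0.051], [0.05, 0.012, -0.999]]
contact_force: [1.6, -10.9, -4.5]
width: 0.0303
```

```bash
python3 - <<'E'
from h import *
arc([-2.85])
E
```

```text
t 38.4 pos [439.2 -94.4  71.1] R [[0.298, -0.955, 0.004], [-0.953, -0.297, -0.051], [0.05, 0.012, -0.999]] F [  1.6 -10.9  -4.5] M [-1.71 -0.22 -0.02] w 30.3 q [-0.42  0.25  1.99 -0.06  0.88  0.88]
r 79.7 ang -2.926 yaw -1.268 yaw-1.571 -2.839
push 10.84 radial 1.7
-2.85 shift [-0.2 -1.2] turn -0.011
```

Push is 10.8 N at ball angle -2.86. Backing off and rising.

Emit:
{"api": "step_arm", "payload": {"targets": [[[0.7,-2.5,0],[0,0,0],30],[[0.7,-2.5,0],[0.03,0,0],33],[[0,0,0],[0.02,0,0],36],[[0,0,0],[0,0,0],36],[[0,0,15],[0,0,0],36],[[0,0,30],[0,0,0],36],[[0,0,40],[0,0,0],36],[[0,0,10],[0,0,0.15],36],[[0,0,0],[0,0,0.15],36],[[0,0,0],[0,0,0.15],36]]}}

```text
time_s: 39.65
eef_pos: [0.4348, -0.0928, 0.167]
eef_rot: [[0.691, -0.723, -0.011], [-0.723, -0.691, 0.006], [-0.013, 0.004, -1.0]]
contact_force: [-0.8, 0.8, 0.3]
width: 0.0362
```

```bash
python3 - <<'E'
from h import *
st()
f=snap('scene','s10'); find(f,'scene',['spanner','spanner_jaw','bar_ball','stop_nut_corner'])
f=snap('top','t10'); find(f,'top',['spanner','spanner_jaw','bar_ball','stop_nut_corner'])
f=snap('wrist','w10'); find(f,'wrist',['spanner','spanner_jaw','bar_ball','stop_nut_corner'])
E
```

```text
t 39.65 pos [434.8 -92.8 167. ] R [[0.691, -0.723, -0.011], [-0.723, -0.691, 0.006], [-0.013, 0.004, -1.0]] F [-0.8  0.8  0.3] M [-0.02 -0.05  0.02] w 36.2 q [-0.46  0.13  1.86  0.    1.16  0.35]
scene spanner [(0.75, [544.5, 52.4, 21.9]), (0.46, [517.8, -75.6, 17.5])]
scene spanner_jaw [(0.71, [519.2, -74.5, 19.3]), (0.39, [783.7, 210.8, 2.8])]
scene bar_ball [(0.61, [447.9, -108.6, 68.9])]
scene stop_nut_corner [(0.44, [525.5, -58.1, 29.8])]
top spanner [(0.58, [543.9, 46.9, 22.4])]
top spanner_jaw [(0.7, [517.8, -79.7, 20.1])]
top bar_ball [(0.36, [524.3, -62.9, 29.0])]
top stop_nut_corner [(0.59, [523.7, -62.6, 30.8]), (0.3, [695.8, 329.9, 0.5])]
wrist spanner []
wrist spanner_jaw [(0.75, [514.0, -79.1, 19.4]), (0.58, [516.5, -75.5, 38.2])]
wrist bar_ball [(0.86, [447.1, -111.1, 64.9])]
wrist stop_nut_corner [(0.73, [519.1, -60.6, 27.6]), (0.47, [515.6, -80.0, 17.6])]
```

View pics/w10.png

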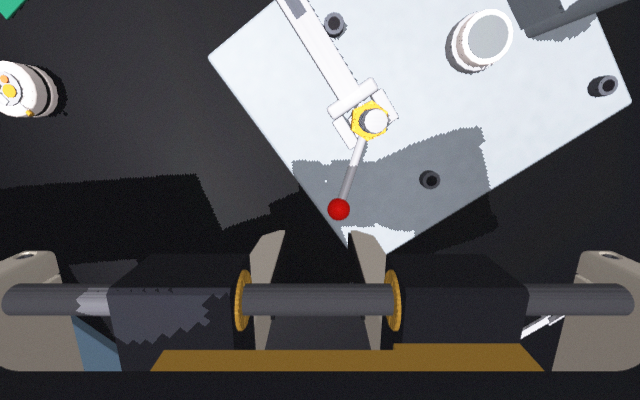

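View pics/t10.png

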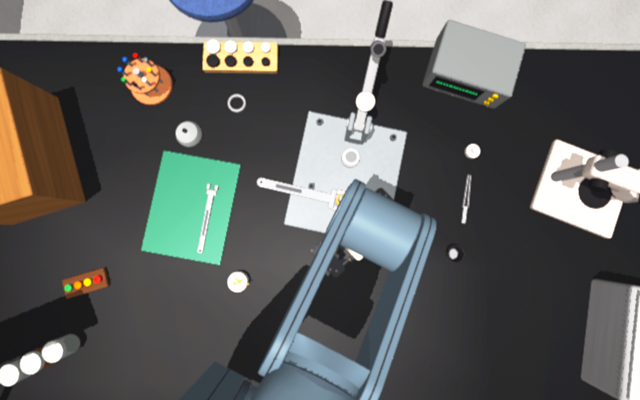

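```bash
python3 - <<'E'
from h import *
f=env.grab_frame('wrist'); im=f['image'].astype(int)
m=(im[:,:,0]>120)&(im[:,:,1]<60)&(im[:,:,2]<60); yy,xx=np.nonzero(m); k=abs(xx-338)<20; u,v=xx[k].mean(),yy[k].mean()
b=ray(f,u,v,.069)*1000; print(u,v,b, np.arctan2(b[1]+77.4,b[0]-517.1),np.hypot(b[1]+77.4,b[0]-517.1))
im=f['image'][:,:,::-1]; cv2.imwrite('pics/w11c.png',cv2.resize(im[60:235,240:440],None,fx=4,fy=3.4,interpolation=cv2.INTER_CUBIC)[:600,:800])
# predicted handle edges for yaw 
a=-.1985
for tag,X in [('stud',(0,0,84)),('bolt',(21.5,85,32)),('h_in+',(11,60,32)),('h_in-',(-11,60,32)),('h2+',(11,110,32)),('h2-',(-11,110,32))]:
    x=517.1+X[0]*np.cos(a)-X[1]*np.sin(a); y=-77.4+X[0]*np.sin(a)+X[1]*np.cos(a); print(tag,px(f,np.array([x,y,X[2]])/1000))
E
```

```text
337.9268292682927 208.96747967479675 [ 444.92923858 -109.14848822   69.        ] -2.7271629416919896 78.84532521885873
stud [375.29151652 122.4345612 ]
bolt [333.38140219  24.37450218]
h_in+ [339.49091105  57.65929915]
h_in- [319.2820882   73.02288843]
h2+ [306.75853718   5.64271689]
h2- [286.18681086  22.33882916]
```

View pics/w11c.png

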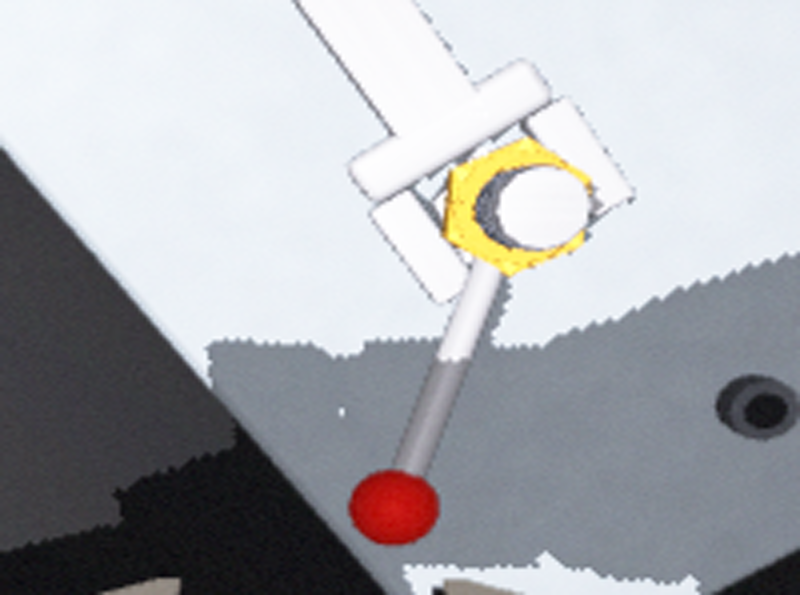

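Ball is now at -2.73 rad, about 0.18 rad past washer contact. The spanner is still home, lying along the plate against the screw side. Moving over the handle to draw it off.

Emit:
{"api": "step_arm", "payload": {"targets": [[[18,24,0],[0,0,0.12],50],[[18,24,0],[0,0,0.12],50],[[18,24,0],[0,0,0.12],50],[[18,24,0],[0,0,0.12],50],[[18,24,-10],[0,0,0.11],50],[[18,23,-10],[0,0,0],50],[[0,0,-10],[0,0,0],50],[[0,0,0],[0,0,0],50],[[0,0,0],[0,0,0],50],[[0,0,0],[0,0,0],50]]}}

```text
time_s: 41.7
eef_pos: [0.5458, 0.0509, 0.1363]
eef_rot: [[0.978, -0.207, -0.011], [-0.207, -0.978, -0.003], [-0.01, 0.005, -1.0]]
contact_force: [0.2, 0.8, 0.5]
width: 0.0499
```

```bash
cat > hand.py <<'E'
from h import *
def handle(name):
    s=st(); R=np.array(s['eef_rot']);p=np.array(s['eef_pos'])
    f=snap('wrist',name); g=cv2.GaussianBlur(cv2.cvtColor(f['image'],cv2.COLOR_RGB2GRAY),(0,0),.8).astype(float)
    return s,f,g
E
python3 - <<'E'
from hand import *
s,f,g=handle('w12'); rel()
a=-.1985
for da in (0,-.02,-.05):
  for Y in (130,170,210):
    aa=a+da; e=[px(f,np.array([517.1+X*np.cos(aa)-Y*np.sin(aa),-77.4+X*np.sin(aa)+Y*np.cos(aa),32])/1000) for X in (-11,11)]
    v=int(e[0][1]); row=g[v,270:370]; d=np.diff(row); print(da,Y,np.round(e,1).tolist(),'obs',270+np.argmax(d)+.5,270+np.argmin(d)+.5)
E
```

```text
t 41.7 pos [545.8  50.9 136.3] R [[0.978, -0.207, -0.011], [-0.207, -0.978, -0.003], [-0.01, 0.005, -1.0]] F [0.2 0.8 0.5] M [-0.07 -0.02 -0.02] w 49.9 q [-0.11  0.34  1.66 -0.    1.15  0.1 ]
t 41.75 pos [545.9  50.9 136.4] R [[0.978, -0.207, -0.011], [-0.207, -0.978, -0.003], [-0.01, 0.005, -1.0]] F [ 0.4 -1.1 -0. ] M [-0.05 -0.12  0.02] w 50.0 q [-0.11  0.34  1.66 -0.    1.15  0.1 ]
press X 2.8 Y 131.2 (b 1.2) yaw err -0.0097 jawX 1.5
0 130 [[302.8, 204.3], [327.1, 204.2]] obs 324.5 312.5
0 170 [[301.8, 160.1], [327.1, 159.9]] obs 306.5 331.5
0 210 [[300.7, 112.1], [327.1, 111.9]] obs 306.5 332.5
-0.02 130 [[305.6, 204.1], [330.0, 204.4]] obs 324.5 312.5
-0.02 170 [[305.7, 159.9], [331.0, 160.2]] obs 306.5 331.5
-0.02 210 [[305.8, 111.9], [332.1, 112.2]] obs 306.5 332.5
-0.05 130 [[310.0, 203.9], [334.2, 204.9]] obs 324.5 312.5
-0.05 170 [[311.6, 159.6], [336.9, 160.7]] obs 306.5 331.5
-0.05 210 [[313.3, 111.7], [339.7, 112.8]] obs 306.5 332.5
```

View pics/w12.png

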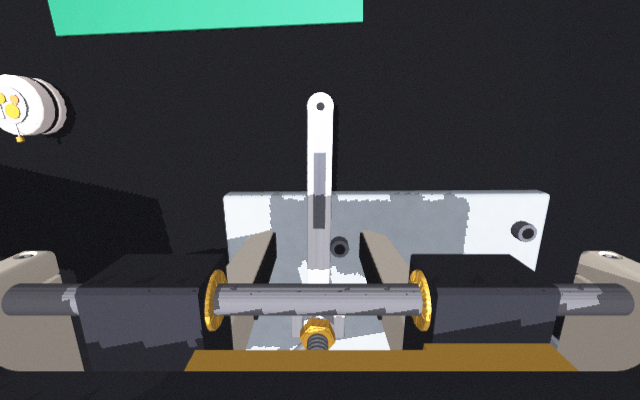

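Emit:
{"api": "step_arm", "payload": {"targets": [[[0,-1,-30],[0.003,-0.01,-0.013],50],[[0,0,-35],[0,0,0],50],[[0,0,-20],[0,0,0],50],[[0,0,-10],[0,0,0],50],[[0,0,-5],[0,0,0],50],[[0,0,0],[0,0,0],50],[[0,0,0],[0,0,0],50],[[0,0,0],[0,0,0],50],[[0,0,0],[0,0,0],50],[[0,0,0],[0,0,0],50]]}}

```text
time_s: 43.0
eef_pos: [0.5497, 0.0474, 0.0399]
eef_rot: [[0.975, -0.223, 0.012], [-0.223, -0.975, -0.002], [0.012, -0.001, -1.0]]
contact_force: [-0.3, -0.0, 0.2]
width: 0.0502
```

```bash
python3 - <<'E'
from h import *
rel()
E
```

```text
t 43.0 pos [549.7  47.4  39.9] R [[0.975, -0.223, 0.012], [-0.223, -0.975, -0.002], [0.012, -0.001, -1.0]] F [-0.3 -0.   0.2] M [-0.05 -0.   -0.01] w 50.2 q [-0.12  0.45  1.77 -0.    0.91  0.11]
press X 7.2 Y 128.5 (b -1.5) yaw err -0.0261 jawX 3.8
```

Emit:
{"api": "step_arm", "payload": {"targets": [[[-4,1.5,-3],[0.002,0.012,0],50],[[-0.5,0.5,-3.5],[0,0,0],40],[[0,0,0],[0,0,0],32],[[0,0,0],[0,0,0],26],[[0,0,0],[0,0,0],10],[[0,0,0],[0,0,0],10],[[0,0,0],[0,0,0],10],[[0,0,0],[0,0,0],10],[[0,0,0],[0,0,0],10],[[0,0,0],[0,0,0],10]]}}

```text
time_s: 44.25
eef_pos: [0.5455, 0.0494, 0.0327]
eef_rot: [[0.975, -0.223, -0.0], [-0.223, -0.975, 0.0], [-0.0, -0.0, -1.0]]
contact_force: [0.4, -0.0, -0.9]
width: 0.0218
```

```bash
python3 - <<'E'
from h import *
rel()
E
```

```text
t 44.25 pos [545.5  49.4  32.7] R [[0.975, -0.223, -0.0], [-0.223, -0.975, 0.0], [-0.0, -0.0, -1.0]] F [ 0.4 -0.  -0.9] M [-0.06 -0.21  0.04] w 21.8 q [-0.11  0.46  1.77  0.    0.9   0.11]
press X 2.7 Y 129.7 (b -0.3) yaw err -0.0260 jawX -0.7
```

Emit:
{"api": "step_arm", "payload": {"targets": [[[-1.2,0.2,0.5],[0,0,0.01],10],[[-1.2,0.2,0.3],[0,0,0.01],10],[[0.4,2,0],[0,0,0],10],[[0.6,3,0],[0,0,0],10],[[0.8,4,0],[0,0,0],10],[[0.8,4,0],[0,0,0],10],[[0.8,4,0],[0,0,0],10],[[0.8,4,0],[0,0,0],10],[[0.8,4,0],[0,0,0],10],[[0,0,0],[0,0,0],10]]}}

```text
time_s: 45.5
eef_pos: [0.543, 0.0508, 0.0327]
eef_rot: [[0.981, -0.193, -0.014], [-0.193, -0.98, -0.037], [-0.006, 0.039, -0.999]]
contact_force: [2.9, 5.2, -3.3]
width: 0.0216
```

```bash
python3 - <<'E'
from h import *
rel()
E
```

```text
t 45.5 pos [543.   50.8  32.7] R [[0.981, -0.193, -0.014], [-0.193, -0.98, -0.037], [-0.006, 0.039, -0.999]] F [ 2.9  5.2 -3.3] M [ 1.28 -0.66 -0.  ] w 21.6 q [-0.09  0.47  1.76 -0.05  0.92  0.14]
press X -0.0 Y 130.5 (b 0.5) yaw err 0.0043 jawX 0.5
```

The spanner didn't come out. My counter-clockwise unwind wedged it against the nut, which bears the other way. I'll undo that turn and relax first.

Emit:
{"api": "step_arm", "payload": {"targets": [[[1.2,-0.3,0],[0.037,-0.014,-0.014],10],[[1.2,-0.3,0],[0,0,-0.014],10],[[0,0,0],[0,0,0],10],[[0,0,0],[0,0,0],10],[[0,0,0],[0,0,0],10],[[0,0,0],[0,0,0],10],[[0.3,1.5,0],[0,0,0],10],[[0.3,1.5,0],[0,0,0],10],[[0.3,1.5,0],[0,0,0],10],[[0.3,1.5,0],[0,0,0],10]]}}

```text
time_s: 46.75
eef_pos: [0.5446, 0.0506, 0.0327]
eef_rot: [[0.977, -0.215, -0.006], [-0.215, -0.976, -0.012], [-0.003, 0.013, -1.0]]
contact_force: [0.0, -6.8, -1.5]
width: 0.0217
```

```bash
python3 - <<'E'
from h import *
rel()
E
```

```text
t 46.75 pos [544.6  50.6  32.7] R [[0.977, -0.215, -0.006], [-0.215, -0.976, -0.012], [-0.003, 0.013, -1.0]] F [ 0.  -6.8 -1.5] M [-1.45  0.01  0.16] w 21.7 q [-0.1   0.47  1.77 -0.02  0.91  0.12]
press X 1.5 Y 130.7 (b 0.7) yaw err -0.0184 jawX -0.8
```

Emit:
{"api": "step_arm", "payload": {"targets": [[[0.5,0,0],[0.01,0,-0.01],10],[[0.5,1.5,0],[0.01,0,-0.02],10],[[0.6,2.5,0],[0.01,0,-0.02],10],[[0.6,2.5,0],[0.01,0,-0.02],10],[[0.6,2.5,0],[0.01,0,-0.02],10],[[0.6,2.5,0],[0.01,0,-0.02],10],[[0.6,2.5,0],[0.01,0,-0.02],10],[[0.6,2.5,0],[0.01,0,-0.02],10],[[0.6,2.5,0],[0.01,0,-0.02],10],[[0.6,2.5,0],[0.01,0,-0.02],10]]}}

```text
time_s: 48.0
eef_pos: [0.5467, 0.0517, 0.0331]
eef_rot: [[0.922, -0.387, -0.01], [-0.386, -0.921, 0.059], [-0.032, -0.05, -0.998]]
contact_force: [-2.6, -11.4, 1.0]
width: 0.0227
```

```bash
python3 - <<'E'
from h import *
rel()
E
```

```text
t 48.0 pos [546.7  51.7  33.1] R [[0.922, -0.387, -0.01], [-0.386, -0.921, 0.059], [-0.032, -0.05, -0.998]] F [ -2.6 -11.4   1. ] M [-2.44  0.21  0.9 ] w 22.7 q [-0.15  0.47  1.77  0.07  0.93  0.21]
press X 3.4 Y 132.1 (b 2.1) yaw err -0.1977 jawX -22.2
```

Emit:
{"api": "step_arm", "payload": {"targets": [[[-0.5,-0.5,0],[-0.03,-0.01,0.09],10],[[0,0,0],[-0.03,0,0.08],10],[[0,0,0],[0,0,0],10],[[0,0,0],[0,0,0],10],[[0.6,3,0],[0,0,0],10],[[0.8,4,0],[0,0,0],10],[[0.8,4,0],[0,0,0],10],[[1,5,0],[0,0,0],10],[[1,5,0],[0,0,0],10],[[1,5,0],[0,0,0],10]]}}

```text
time_s: 49.25
eef_pos: [0.5481, 0.0603, 0.0327]
eef_rot: [[0.974, -0.225, -0.016], [-0.226, -0.974, -0.026], [-0.01, 0.029, -1.0]]
contact_force: [-1.6, -8.6, -0.5]
width: 0.0215
```

```bash
python3 - <<'E'
from h import *
rel()
f=snap('wrist','w13')
crop('top','t13',[.53,-.03,.035],k=8,hw=48,hh=36)
E
```

```text
t 49.25 pos [548.1  60.3  32.7] R [[0.974, -0.225, -0.016], [-0.226, -0.974, -0.026], [-0.01, 0.029, -1.0]] F [-1.6 -8.6 -0.5] M [-1.42  0.15  0.04] w 21.5 q [-0.07  0.48  1.75 -0.03  0.93  0.17]
press X 3.0 Y 140.9 (b 10.9) yaw err -0.0292 jawX -0.8
```

View pics/w13.png

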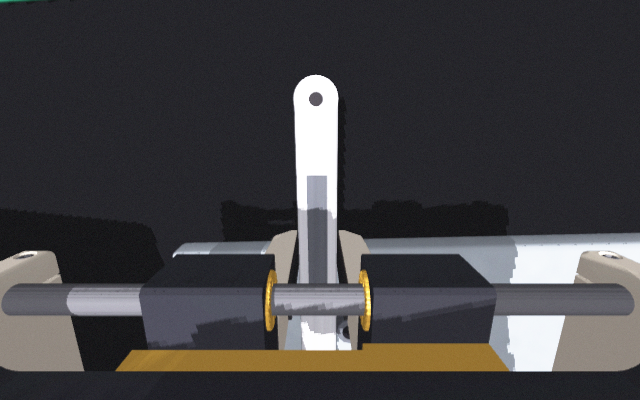

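View pics/t13c.png

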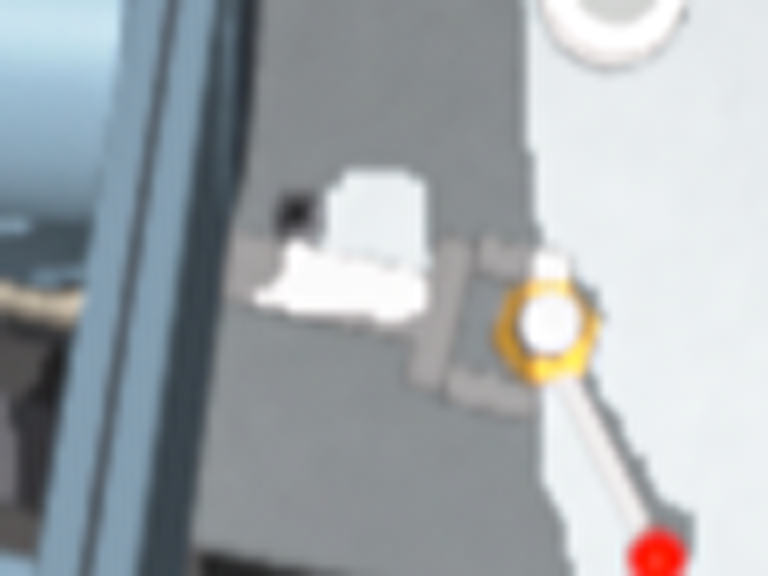

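It is sliding out now, about 10 mm so far, without slipping in the grip. Continuing.

Emit:
{"api": "step_arm", "payload": {"targets": [[[0.8,4,0],[0.02,-0.012,0],10],[[0.8,4,0],[0,0,0],10],[[0.8,4,0],[0,0,0],10],[[0.8,4,0],[0,0,0],10],[[0.8,4,0],[0,0,0],10],[[0.8,4,0],[0,0,0],10],[[0.8,4,0],[0,0,0],10],[[0.8,3,0],[0,0,0],10],[[0,0,0],[0,0,0],10],[[0,0,0],[0,0,0],10]]}}

```text
time_s: 50.6
eef_pos: [0.5546, 0.0947, 0.0327]
eef_rot: [[0.974, -0.228, -0.004], [-0.228, -0.974, -0.003], [-0.004, 0.004, -1.0]]
contact_force: [-0.5, -2.4, 0.2]
width: 0.0215
```

```bash
python3 - <<'E'
from h import *
rel()
E
```

```text
t 50.6 pos [554.6  94.7  32.7] R [[0.974, -0.228, -0.004], [-0.228, -0.974, -0.003], [-0.004, 0.004, -1.0]] F [-0.5 -2.4  0.2] M [-0.39  0.02 -0.  ] w 21.5 q [-0.03  0.49  1.73 -0.    0.93  0.2 ]
press X 2.7 Y 175.9 (b 45.9) yaw err -0.0315 jawX -1.4
```

Emit:
{"api": "step_arm", "payload": {"targets": [[[-0.4,-2,0],[0,0,0],10],[[0,0,10],[0,0,0],10],[[0,0,30],[0,0,0],10],[[0,0,35],[0,0,0],10],[[-4,20,20],[0,0,0.16],10],[[-6,30,0],[0,0,0.17],10],[[-6,30,0],[0,0,0.17],10],[[-6,30,0],[0,0,0.17],10],[[-6,30,0],[0,0,0.17],10],[[-6,30,0],[0,0,0.17],10]]}}

```text
time_s: 51.85
eef_pos: [0.5169, 0.265, 0.133]
eef_rot: [[0.694, 0.72, -0.002], [0.72, -0.694, -0.007], [-0.007, 0.003, -1.0]]
contact_force: [0.4, 0.1, -3.2]
width: 0.0218
```

Emit:
{"api": "step_arm", "payload": {"targets": [[[-8,30,0],[0,0,0.17],10],[[-8,30,0],[0,0,0.17],10],[[-8,30,0],[0,0,0.17],10],[[-8,20,0],[0,0,0.17],10],[[0,0,0],[0,0,0.1],10],[[0,0,0],[0,0,0],10],[[0,0,0],[0,0,0],10],[[0,0,0],[0,0,0],10],[[0,0,0],[0,0,0],10],[[0,0,0],[0,0,0],10]]}}

```text
time_s: 53.1
eef_pos: [0.4802, 0.3786, 0.1336]
eef_rot: [[-0.036, 0.999, -0.002], [0.999, 0.036, -0.009], [-0.009, -0.003, -1.0]]
contact_force: [-0.0, 0.2, -3.1]
width: 0.0215
```

```bash
python3 - <<'E'
from h import *
s=st(); R=np.array(s['eef_rot']); print(np.arctan2(R[1,0],R[0,0]))
snap('wrist','w14'); f=crop('top','t14',[.50,.30,.03],k=6)
E
```

```text
t 53.1 pos [480.2 378.6 133.6] R [[-0.036, 0.999, -0.002], [0.999, 0.036, -0.009], [-0.009, -0.003, -1.0]] F [-0.   0.2 -3.1] M [ 0.02  0.04 -0.04] w 21.5 q [ 0.49  0.45  1.5  -0.01  1.2  -1.12]
1.6072634706695614
```

View pics/w14.png

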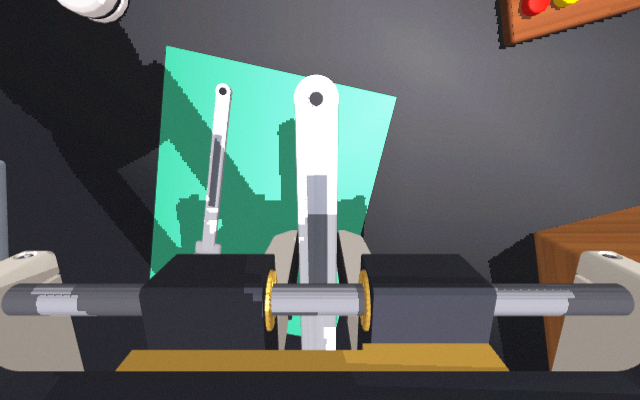

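Emit:
{"api": "step_arm", "payload": {"targets": [[[6,-7,-10],[0,0,-0.075],10],[[6,-7,-10],[0.005,0,-0.07],10],[[0,0,-25],[0,0,0],10],[[0,0,-25],[0,0,0],10],[[0,0,-20],[0,0,0],10],[[0,0,-8],[0,0,0],10],[[0,0,0],[0,0,0],10],[[0,0,0],[0,0,0],10],[[0,0,0],[0,0,0],10],[[0,0,0],[0,0,0],10]]}}

```text
time_s: 54.45
eef_pos: [0.4954, 0.3655, 0.0368]
eef_rot: [[0.114, 0.993, 0.004], [0.993, -0.114, 0.0], [0.001, 0.004, -1.0]]
contact_force: [0.5, 0.7, -4.4]
width: 0.0217
```

```bash
python3 - <<'E'
from h import *
s=st(); R=np.array(s['eef_rot']); print(np.arctan2(R[1,0],R[0,0]))
E
```

```text
t 54.45 pos [495.4 365.5  36.8] R [[0.114, 0.993, 0.004], [0.993, -0.114, 0.0], [0.001, 0.004, -1.0]] F [ 0.5  0.7 -4.4] M [ 0.06 -0.01  0.  ] w 21.7 q [ 0.46  0.55  1.6  -0.    0.99 -1.  ]
1.456562281670639
```

Emit:
{"api": "step_arm", "payload": {"targets": [[[-2,0,-10],[0,0.004,0],10],[[0,0,-7],[0,0,0],10],[[0,0,-2.5],[0,0,0],10],[[0,0,-1.5],[0,0,0],10],[[0,0,-0.8],[0,0,0],10],[[0,0,0],[0,0,0],10],[[0,0,0],[0,0,0],10],[[0,0,0],[0,0,0],10],[[0,0,0],[0,0,0],10],[[0,0,0],[0,0,0],10]]}}

```text
time_s: 55.7
eef_pos: [0.4937, 0.3658, 0.0159]
eef_rot: [[0.114, 0.994, 0.001], [0.994, -0.114, 0.001], [0.001, 0.001, -1.0]]
contact_force: [-1.0, 0.1, 0.4]
width: 0.022
```

Emit:
{"api": "step_arm", "payload": {"targets": [[[0,0,0],[0,0,0],40],[[0,0,0],[0,0,0],40],[[0,0,0],[0,0,0],40],[[0,0,4],[0,0,0],40],[[0,0,15],[0,0,0],40],[[0,0,30],[0,0,0],40],[[0,0,40],[0,0,0],40],[[-5,0,40],[0,0,0],40],[[-10,0,20],[0,0,0],40],[[0,0,0],[0,0,0],40]]}}

```text
time_s: 56.95
eef_pos: [0.4804, 0.3667, 0.1763]
eef_rot: [[0.114, 0.993, 0.009], [0.994, -0.114, 0.005], [0.006, 0.009, -1.0]]
contact_force: [-1.0, 0.3, -0.2]
width: 0.04
```

```bash
python3 - <<'E'
from h import *
st()
f=crop('top','t15',[.52,-.06,.035],k=10,hw=38,hh=29); find(f,'top',['spanner','bar_ball','stop_nut_corner','jam_nut'])
im=f['image'].astype(int); m=(im[:,:,0]>150)&(im[:,:,1]<70)&(im[:,:,2]<70); u0,v0=px(f,[.445,-.11,.069]); yy,xx=np.nonzero(m); k=(abs(xx-u0)<10)&(abs(yy-v0)<10)
b=ray(f,xx[k].mean(),yy[k].mean(),.069)*1000; print(b,np.arctan2(b[1]+77.6,b[0]-516.5))
f=crop('scene','s15',[.52,-.07,.035],k=10,hw=38,hh=29); find(f,'scene',['spanner','bar_ball','stop_nut_corner'])
E
```

```text
t 56.95 pos [480.4 366.7 176.3] R [[0.114, 0.993, 0.009], [0.994, -0.114, 0.005], [0.006, 0.009, -1.0]] F [-1.   0.3 -0.2] M [ 0.03 -0.19  0.04] w 40.0 q [ 0.47  0.39  1.49 -0.    1.26 -0.99]
top spanner [(0.77, [492.5, 366.3, 6.0])]
top bar_ball [(0.76, [442.5, -113.2, 71.3]), (0.58, [526.9, -64.7, 27.2])]
top stop_nut_corner [(0.63, [309.5, 187.6, 0.3]), (0.59, [525.3, -61.8, 29.2]), (0.2, [520.7, -79.7, 1.8])]
top jam_nut [(0.49, [514.3, -79.5, 40.0])]
[ 444.65116166 -111.78018546   69.        ] -2.697554119266584
scene spanner [(0.75, [493.9, 366.6, 6.8])]
scene bar_ball [(0.7, [446.4, -109.3, 66.1])]
scene stop_nut_corner [(0.55, [525.0, -58.7, 31.4]), (0.18, [520.3, -79.0, 20.5])]
```

View pics/s15c.png

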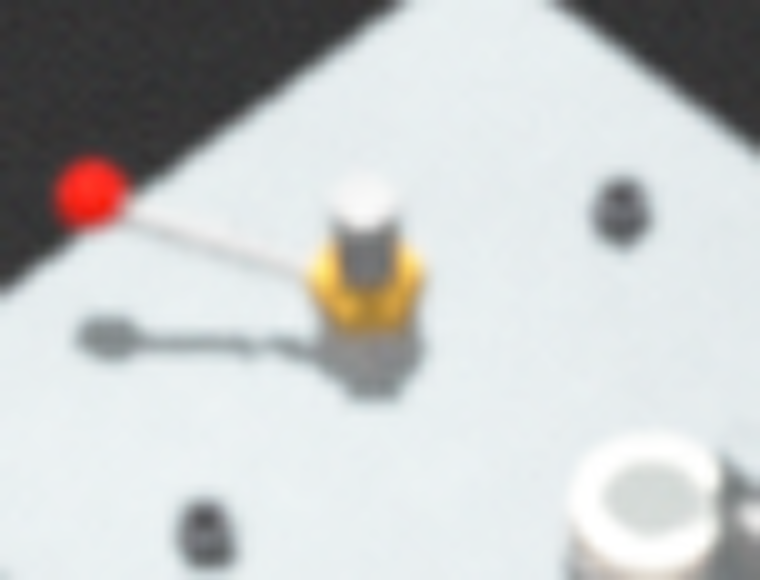

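View pics/t15.png

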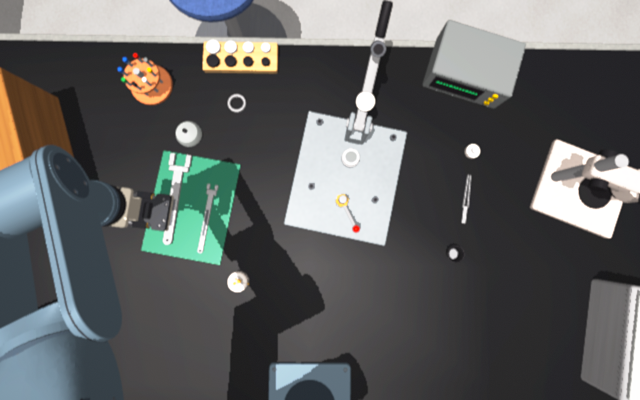

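View pics/t15c.png

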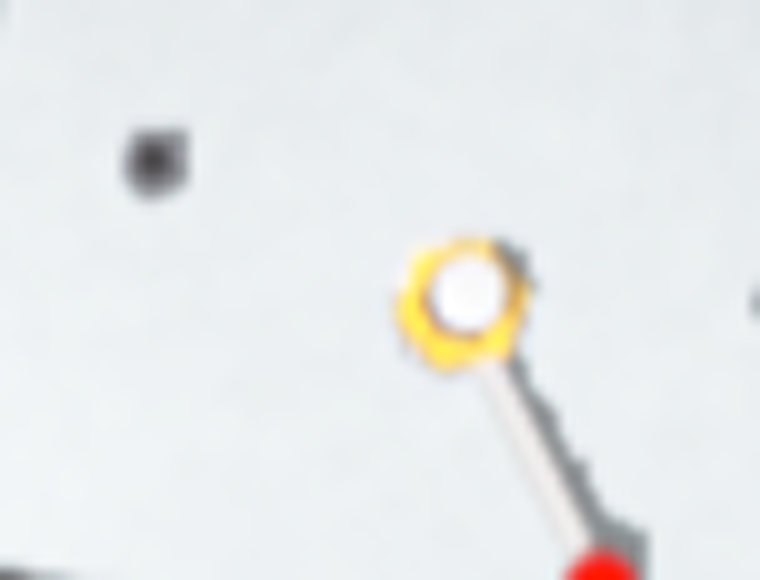

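```bash
python3 - <<'E'
from rig import env
print(env.close_job())
E
```

```text
the job is handed in; nothing more can be done
None
```

I tightened the jam nut against the held stop nut, put the spanner back on the mat and handed the job in at about 57 s.

**What I did**
- I slid the large spanner onto the stop nut until it stopped with about 4 N of contact. After tightening, its handle measured about 0.02 rad towards the screw, as expected when it bears on the head.
- I swung the bar clockwise. The washer was met at a ball angle of about -2.55 rad (world frame), and I pushed on to a measured 10.8 N at about -2.86.
- I then drew the spanner off, laid it on the mat and released it.

**Last checks**
- **Spanner:** it reads at about (493, 366) mm, within 3 mm of its starting place and on the mat.
- **Stop nut:** its corner has turned about 0.1 to 0.15 rad clockwise, which is within the 0.35 rad allowed. The reading is only good to about 4 mm, so this is rough.
- **Other things:** in the top picture the rest of the bench looks undisturbed.

**What did not go smoothly**
- **Springback:** the bar went back about 0.13 rad when I released it, to about -2.73. It stayed at about -2.70 after the spanner came off, still past the point where the washer was met. I did not push again to test the tightness.
- **Drawing off:** the first pull stuck because I turned the spanner slightly the wrong way and wedged it on the nut. A second try twisted the fingers about 0.2 rad on the handle. After I turned it back, a straight pull freed it.
- **Force readings:** I only saw the force at the end of each call, so the 10.8 N and the pulling forces could have been briefly higher in between.

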